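Load the calibration box and close its lid on the folding stay

ROBOT

A 7-joint arm with a two-finger parallel gripper is mounted at the origin on the work surface. World frame = base frame: x ahead of the robot, y to its left, z up, the work surface at z = 0. Lengths are in mm, angles in rad, forces in N, time in s.
With the tool pointing down it reaches from about 400 to 850 mm from the base axis. Payload 4.5 kg.
Tool frame: the origin (TCP) lies on the front face of the gripper's body, between the roots of the fingers; the fingertips stand 73 mm ahead of it and the grasp point (between the pads) lies 54 mm ahead of it; z points along the fingers, y is the direction in which the jaws open and shut (so a half turn about z gives the same grasp; the last joint's range is limited). The gripper opens to 85 mm and grips with 20 to 120 N. Pads are 22 mm wide; open, the fingers measure 114 mm over their backs; the gripper's body (76 mm by 85 mm) begins 54 mm behind the grasp point. The pads swing forward as they close: fully open they stand 13 mm farther back than shut.
Start: joints at [1.352, 0.689, -0.195, 1.565, 0.157, 0.902, -0.215], TCP at [156.349, -605.147, 303.917] pointing down, gripper open.
Joint ranges: [-3.01, 3.01], [-0.46, 2.08], [-1.47, 1.51], [0.13, 2.56], [-1, 4.14], [0.04, 2.09], [-2.66, 2.66]. Speed limits (rad/s): [2.57, 2.57, 3.14, 3.14, 3.14, 3.14, 3.14].

INTERFACE

Orientations are given as a 3x3 rotation matrix whose columns are the frame's x, y, z axes.
In Python, from plant import sensors, optics, hand_in gives the robot as it stands. The module is installed in compiled form; this text tells all that it offers.
- The arm moves only by the tool step_arm, never from a script. Its argument "rows" is a list of rows, each a list of 6 numbers: the shift along the tool's x, y, z in m, then the turn, a rotation vector about the tool's x, y, z in rad. In form: [[dx, dy, dz, ax, ay, az], ...]. A call has 1 to 10 rows; each row shifts and turns the commanded pose from where the row before left it, along the tool's axes as they then stand; what a row does not reach is not made up. A row lasts 1/12 s, in which the tool goes at most 41.7 mm and 7.16 degrees, less where a joint would pass 70% of its speed; a pose out of reach is approached as far as the arm can. A call with a gripper value outside its range is refused whole. "gripper" is the opening, from 0 (shut) to 1 (fully open), set as the call begins (left out, the last holds). The fingers move at their own pace and stop on an object; the grip force is fixed at half the most. Time passes only in rows, so rows that do not move let the fingers close. It gives the time, the measured TCP pose, the force and the opening at its end, in the units of the state.
- sensors.sense(): the state, without advancing time (a new reading comes with each control period).
- optics.get_image(name): name is "scene" or "top" or "wrist"; returns the picture (420x560x3 uint8, red, green, blue); there is no depth.
- optics.get_calibration(name): a dict with "K" (3x3 intrinsics, pixels), "k1" (the pictures are not rectified: a ray, as slopes to the right and down, at radius r is drawn at 1 + k1 r^2 times it, then the intrinsics apply), "cam_to_world" (4x4, takes a point from camera to world coordinates). Camera axes: x right, y down, z forward; pixel columns grow to the right and rows downward; lengths in mm; the calibration is good to about 2 mm. A picture is of the moment at which its call begins: read the wrist's pose just before it. get_calibration takes no time and is no camera call; for the wrist camera it gives the pose at the moment of the call.
- hand_in(): hands the job in, once; it reports no verdict.
The state is a dict: "time": time; "qpos": joint angles; "dq": joint speeds; "joint_efforts": joint torques, N m; "position": TCP position; "ee_rot": TCP orientation; "contact_force": force on the tool from outside, world axes, zero at the start; "ft_torque": the same for the moment, N m; "finger_gap": finger opening in mm.
Only numpy, scipy, OpenCV 4.12 (cv2) and the standard library are available. Lean on these libraries where they do the work, as an engineer would, in place of code of your own. Each camera call takes 0.05 s, during which the arm holds its last target. There are 200 camera calls.

TASK

Raise the lid of the calibration box by its black bar until the folding stay at its side goes over its lock point and holds the lid up by itself, without straining the stay, and take your hand away. Stand the brass block gently in the orange ring inside, then lift the stay's red grip back through the straight and fold it towards the front, letting the lid down under control until it is fully shut. Leave the other things alone.

Things in the scene. Friction and masses are not known exactly. Their poses are not given: they have to be found in the camera images.
- box: calibration box fixed to the bench, cream with green trim, 190 (its x) x 220 (its y) x 95 mm high, open on top under its lid; origin at the centre of its underside, x towards the hinge at the back, z up; walls 8 mm, inner floor 8 mm above the bench
- lid (a joint): hinged lid, 190 x 220 x 12 mm, 0.5 to 1 kg; 0 shut, grows as it opens (rad). Damped hinge: let go unlocked it falls shut at over 1 rad/s, too hard; keep it slower than 0.9 rad/s on the way down. The stay goes straight at a lid angle of 1.27 to 1.45 (hidden, different each time); once over centre the lid rests on it about 0.06 rad lower
- lid_bar (a point): middle of the black bar handle on the lid's free edge; round, 10 mm thick, 100 mm long, parallel to the box's y, 40 mm clear of the lid's edge and in the plane of the lid; it moves on a circle of 230 mm about lid_hinge
- lid_hinge (a point): middle of the lid's hinge line, which runs along the box's y, 99 mm above the bench
- knee (a joint): knee of the steel folding stay on the box's +y side: 0 folded (lid shut), 2.49 straight, 2.91 over centre against its stop = locked (rad). A weak spring carries it over centre once the lid has been raised until the stay is straight and is then eased; if the lid is let go short of that it falls back
- spring (a joint): stretch of the stay's brass spring end (m): 0 until the stay is straight, then 8 N of pull along the stay per mm as the lid is raised on (about 2 N at the lid's bar and 4 mm of bar travel per mm). More than 0.0035 strains the stay
- stay_grip (a point): centre of the red grip at the stay's knee: round, 14 x 50 mm, along the box's y, 67 mm outside its side wall; moves on a 77 mm circle about stay_pivot. Locked, it is above and behind (+x) the pivot; drawn up and forward (box -x) with about 4 N it goes through the straight, raising the lid slightly, then over and down to lie in front of the pivot, lid shut. Let go near the straight it may spring back; farther on the lid's weight drives it
- stay_pivot (a point): centre of the red grip's circle: on the axis of the stay's pivot on the box, beside the grip, 54 mm above the bench
- block_center (a point): centre, half-way up, of the loose brass block: upright cylinder 40 mm across, 60 mm high, 0.3 to 0.6 kg, three dark holes drawn on its top; it stands on the bench, on the robot's right
- seat (a point): centre of the box's inner floor inside the orange ring (fixed; 50 mm inside, 66 mm outside, 10 mm high); the block stands here with its underside at this height
- jar: bystander: loose jar, 48 mm across, 75 mm high, blue cap; origin under its centre
- cup: bystander: loose grey cup, 64 mm across, 85 mm high; origin under its centre
- meter: bystander: loose yellow hand meter, 150 x 78 x 34 mm, lying flat; origin under its centre
Not all that is in view belongs to the job. Of the things that look like the part that bears block_center, the smallest one is meant.

How it is judged (in metres and radians):
On the way, in this order (a step that is already met when the one before it is completed fails the run):
1. the lid stands on the locked stay, untouched (value of joint knee above 2.8 rad and value of joint lid above 1.1 rad and contact force between the fingers and box below 0.1 N), for 0.3 s.
2. the block stands released in the ring, the lid still locked open (value of joint knee above 2.8 rad and horizontal distance between block_center and seat below 0.009 m and z of block_center in the frame of seat below 0.034 m and angle between block_center's own z axis and vertical below 0.1 rad and contact force between the fingers and block below 0.1 N), for 0.2 s.
3. the knee is folded back through the straight while the lid is still up (value of joint knee below 2.3 rad and value of joint lid above 0.6 rad).
At the end, for the whole second after the job is handed in: The lid is shut (within 0.03 rad) with its stay folded (knee below 0.3 rad); the block stands at rest and upright (within 0.1 rad) on the floor inside the orange ring, its centre within 9 mm of the ring's and no more than 34 mm above the seat (value of joint lid below 0.03 rad and value of joint knee below 0.3 rad and horizontal distance between block_center and seat below 0.009 m and z of block_center in the frame of seat below 0.034 m and angle between block_center's own z axis and vertical below 0.1 rad and linear speed of block below 0.02 m/s); the robot touches nothing.
It fails at once if the stay is strained: its spring end stretched by more than 3.5 mm (value of joint spring above 0.0035 m and value of joint knee above 1.8 rad).
It fails at once if the lid comes down too fast (over 0.9 rad/s) (velocity of joint lid below -0.9 rad/s).
It fails at once if the block is dropped (faster than 0.4 m/s out of the fingers) (linear speed of block above 0.4 m/s and contact force between the fingers and block below 0.05 N).
It fails at once if the jar, the cup or the meter is moved by more than 20 mm (distance of any of jar, cup, meter from where it was at the start of the episode above 0.02 m).
It also fails if it takes over 72 s, if anything falls off the work surface, if the arm or the gripper's body presses on something with over 40 N, if the wrist force passes 120 N, or if a joint passes its speed limit or range.

## Working session

There is one attempt and no reset: what is moved stays moved. The work goes in short steps, Python scripts to look and compute and a tool call to move; the robot and the scene stay as the last step left them, time stands still between calls to the robot, and variables do not carry over. Pictures are saved under pics/ and viewed, about 8 in all and at most 12, crops included, and the job is handed in when it is done.

Besides the shell and the picture viewer there is one more tool, called in YAML: its name, and indented under it one key for each argument. step_arm: Moves the arm, as the interface text tells. Its arguments: {"type":"object","properties":{"rows":{"type":"array","items":{"type":"array","items":{"type":"number"}}},"gripper":{"type":"number"}},"required":["rows"]}

```bash
mkdir -p pics
cat > h.py <<'E'
import numpy as np,cv2
from plant import sensors,optics
def save(n,f):
    c=optics.get_calibration(n); im=optics.get_image(n); cv2.imwrite('pics/'+f+'.png',im[:,:,::-1]); np.save('pics/'+f+'.npy',c,allow_pickle=True); return c,im
def ray(c,u,v):
    K=c['K']; d=np.array([(u-K[0][2])/K[0][0],(v-K[1][2])/K[1][1]]); s=d.copy()
    for _ in range(20): s=d/(1+c['k1']*(s@s))
    T=np.array(c['cam_to_world']); r=T[:3,:3]@np.array([s[0],s[1],1]); return T[:3,3],r
def onz(c,u,v,z):
    o,r=ray(c,u,v); return o+r*(z-o[2])/r[2]
def proj(c,p):
    T=np.linalg.inv(np.array(c['cam_to_world'])); q=T[:3,:3]@np.array(p)+T[:3,3]; s=q[:2]/q[2]; s=s*(1+c['k1']*(s@s)); K=c['K']
    return K[0][0]*s[0]+K[0][2],K[1][1]*s[1]+K[1][2]
def load(f): return np.load('pics/'+f+'.npy',allow_pickle=True).item()
E
python3 - <<'E'
from h import *
s=sensors.sense(); print(s)
a=[save(n,n+'0') for n in('scene','top')]
for c,_ in a: print(c)
E
```

```text
{'time': 0.0, 'qpos': array([ 1.35180678,  0.6899726 , -0.19448056,  1.56635939,  0.15732999,
        0.90247587, -0.21511052]), 'dq': array([-0.00013643, -0.00083444, -0.0007823 , -0.0011581 ,  0.00017409,
       -0.00162093,  0.00061311]), 'joint_efforts': array([-7.61083083e-05, -5.39611816e+01, -1.26641080e+00, -1.58541441e+01,
        9.09060618e-03,  9.50365851e-03, -8.13778911e-06]), 'position': array([ 156.12615164, -604.65464404,  303.08608419]), 'ee_rot': array([[ 9.68201301e-01,  2.50171644e-01, -6.23785309e-04],
       [ 2.50172360e-01, -9.68199802e-01,  1.71300607e-03],
       [-1.75403269e-04, -1.81458855e-03, -9.99998338e-01]]), 'contact_force': array([-0.05037168, -0.26753718,  0.43345351]), 'ft_torque': array([-0.02477145,  0.00984968,  0.003997  ]), 'finger_gap': 85.41103349751508}
{'K': array([[381.80691655,   0.        , 281.35046697],
       [  0.        , 381.80691655, 206.96143452],
       [  0.        ,   0.        ,   1.        ]]), 'k1': -0.08290460537923057, 'cam_to_world': array([[-3.22186091e-01,  7.71119745e-01, -5.49154315e-01,
         1.08005213e+03],
       [ 9.46605261e-01,  2.55309346e-01, -1.96864466e-01,
         1.19892709e+02],
       [-1.16018476e-02, -5.83259356e-01, -8.12203128e-01,
         8.26628067e+02],
       [ 0.00000000e+00,  0.00000000e+00,  0.00000000e+00,
         1.00000000e+00]])}
{'K': array([[454.05253057,   0.        , 276.84747084],
       [  0.        , 454.05253057, 204.58271382],
       [  0.        ,   0.        ,   1.        ]]), 'k1': -0.0408349312293579, 'cam_to_world': array([[-2.22394456e-02, -9.81679372e-01,  1.89237990e-01,
         3.18989810e+02],
       [-9.99751053e-01,  2.14966699e-02, -5.97698038e-03,
        -4.50804132e+01],
       [ 1.79949174e-03, -1.89323805e-01, -9.81913061e-01,
         1.41066891e+03],
       [ 0.00000000e+00,  0.00000000e+00,  0.00000000e+00,
         1.00000000e+00]])}
```

View pics/scene0.png

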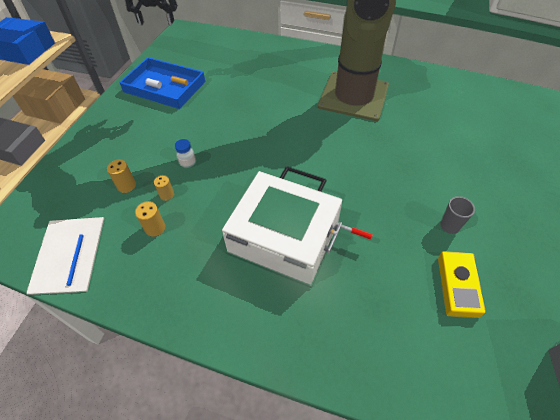

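View pics/top0.png

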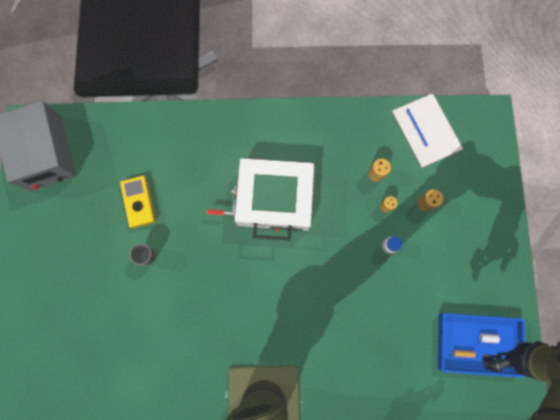

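Run:
```python
import cv2,numpy as np
t=cv2.imread('pics/top0.png');s=cv2.imread('pics/scene0.png')
a=cv2.resize(t[140:270,195:455],None,fx=3,fy=3,interpolation=cv2.INTER_CUBIC)
b=cv2.resize(s[130:290,210:380],None,fx=1.3*1.0,fy=1.3,interpolation=cv2.INTER_CUBIC)
c=cv2.resize(s[145:245,100:210],None,fx=2,fy=2,interpolation=cv2.INTER_CUBIC)
o=np.zeros((600,800,3),np.uint8);o[:390,:780]=a;o[390:598,:221]=b;o[390:590,300:520]=c
cv2.imwrite('pics/crop1.png',o)
```

```text
(no output)
```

View pics/crop1.png

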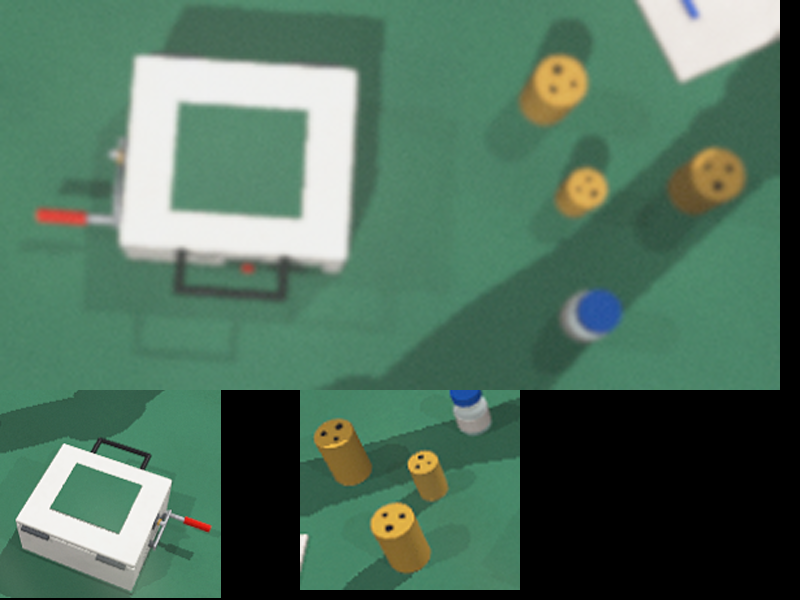

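Run:
```python
from h import *
c=load('top0'); f=lambda u,v,z:print((u,v),onz(c,195+u/3,140+v/3,z).round(1))
for u,v in[(135,57),(357,70),(345,260),(122,246)]: f(u,v,107)
print('bar');[f(u,v,99) for u,v in[(178,291),(286,297)]]
print('grip');[f(u,v,60) for u,v in[(40,215),(88,218)]]
print('blk');f(587,189,60);f(565,188,60);f(608,189,60);f(574,206,0)
f(599,312,75)
c=load('scene0'); 
for p,z in[((282,173),99),((325,185),99),((353,233),60),((370,236.5),60),((261,173),107),((341,200),107),((311,274),107),((225,229),107),((162,181.5),60)]: print(p,onz(c,*p,z).round(1))
```

```text
(135, 57) [711.1  53.8 107. ]
(357, 70) [ 692.9 -166.4  107. ]
(345, 260) [ 503.  -147.6  107. ]
(122, 246) [521.4  67.7 107. ]
bar
(178, 291) [477.4  14.4  99. ]
(286, 297) [469.3 -89.9  99. ]
grip
(40, 215) [562.  154.2  60. ]
(88, 218) [557.9 105.8  60. ]
blk
(587, 189) [ 576.6 -399.4   60. ]
(565, 188) [ 578.1 -377.1   60. ]
(608, 189) [ 576.2 -420.8   60. ]
(574, 206) [ 570.1 -400.1    0. ]
(599, 312) [ 450.1 -398.9   75. ]
(282, 173) [488.3 -88.7  99. ]
(325, 185) [491.9  23.6  99. ]
(353, 233) [580.2 118.8  60. ]
(370, 236.5) [577.1 159.   60. ]
(261, 173) [ 511.1 -136.   107. ]
(341, 200) [530.3  72.1 107. ]
(311, 274) [735.5  58.5 107. ]
(225, 229) [ 690.6 -154.7  107. ]
(162, 181.5) [ 582.4 -390.8   60. ]
```

step_arm:
  rows:
    - [0.028,-0.0294,0,0,0,0]
    - [0.028,-0.0294,0,0,0,0]
    - [0.028,-0.0294,0,0,0,0]
    - [0.028,-0.0294,0,0,0,0]
    - [0.028,-0.0294,0,0,0,0]
    - [0.028,-0.0294,0,0,0,0]
    - [0.028,-0.0294,0,0,0,0]
    - [0.028,-0.0294,0,0,0,0]
  gripper: 0.5

```text
time: 0.77
position: [314.7, -319.6, 303.8]
ee_rot: [[0.968, 0.25, -0.0], [0.25, -0.968, 0.0], [-0.0, -0.0, -1.0]]
contact_force: [1.3, -0.2, 0.5]
finger_gap: 42.5
```

step_arm:
  rows:
    - [0.028,-0.0294,0,0,0,0]
    - [0.028,-0.0294,0,0,0,0]
    - [0.028,-0.0294,0,0,0,0]
    - [0.028,-0.0294,0,0,0,0]
    - [0.028,-0.0294,0,0,0,0]
    - [0.028,-0.0294,0,0,0,0]
    - [0.028,-0.0294,0,0,0,0]
    - [0.028,-0.0294,0,0,0,0]

```text
time: 1.43
position: [472.9, -35.7, 303.7]
ee_rot: [[0.968, 0.25, -0.001], [0.25, -0.968, -0.0], [-0.001, 0.0, -1.0]]
contact_force: [1.0, -0.6, -0.8]
finger_gap: 42.7
```

step_arm:
  rows:
    - [0,0,0,0,0,-0.1238]
    - [0,0,0,0,0,-0.1238]
    - [0,0,0,0,0,-0.1238]
    - [0,0,0,0,0,-0.1238]
    - [0,0,0,0,0,-0.1238]
    - [0,0,0,0,0,-0.1238]
    - [0,0,0,0,0,-0.1238]
    - [0,0,0,0,0,-0.1238]
    - [0,0,0,0,0,-0.1238]
    - [0,0,0,0,0,-0.1238]

```text
time: 2.27
position: [472.2, -37.7, 303.7]
ee_rot: [[0.074, 0.997, -0.001], [0.997, -0.074, -0.0], [-0.0, -0.001, -1.0]]
contact_force: [0.2, -0.2, 0.5]
finger_gap: 42.4
```

Run:
```python
from h import *
s=sensors.sense();print(s['position'],s['ee_rot'].round(3),s['qpos'].round(2),s['finger_gap'],s['contact_force'])
c,_=save('wrist','w1');print(c)
```

```text
[472.21384779 -37.72983378 303.66562477] [[ 0.074  0.997 -0.001]
 [ 0.997 -0.074 -0.   ]
 [-0.    -0.001 -1.   ]] [ 0.31  0.53 -0.5   2.    0.38  0.71 -0.5 ] 42.37954136972945 [ 0.19888951 -0.16262371  0.4878566 ]
{'K': array([[374.48038529,   0.        , 286.36817656],
       [  0.        , 374.48038529, 208.34182611],
       [  0.        ,   0.        ,   1.        ]]), 'k1': -0.02924753608247594, 'cam_to_world': array([[ 9.97168048e-01, -7.12124885e-02, -2.41798695e-02,
         4.78808047e+02],
       [-7.52044615e-02, -9.45989005e-01, -3.15355499e-01,
         4.38241105e+01],
       [-4.16640794e-04,  3.16280862e-01, -9.48665506e-01,
         3.73396390e+02],
       [ 0.00000000e+00,  0.00000000e+00,  0.00000000e+00,
         1.00000000e+00]])}
```

View pics/w1.png

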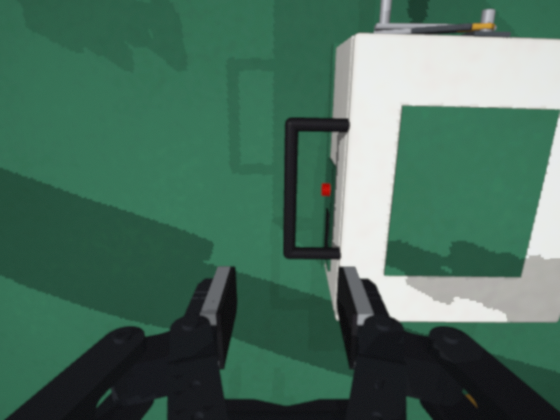

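Run:
```python
from h import *
c=load('w1')
for p in [(292,125),(290,254),(291,188)]: print(onz(c,*p,99).round(1))
for p in [(347,36),(337,318),(359,34)]: print(onz(c,*p,107).round(1),onz(c,*p,95).round(1))
```

```text
[480.6  15.4  99. ]
[471.8 -86.3  99. ]
[476.5 -31.4  99. ]
[520.5  70.8 107. ] [522.4  72.   95. ]
[ 506.9 -144.   107. ] [ 508.1 -152.5   95. ]
[528.4  71.4 107. ] [530.6  72.7  95. ]
```

step_arm:
  rows:
    - [0.002,0.003,0.031,0,0,0]
    - [0,0,0.031,0,0,0]
    - [0,0,0.031,0,0,0]
    - [0,0,0.031,0,0,0]
    - [0,0,0.03,0,0,0]
    - [0,0,0,0,0,-0.01]

```text
time: 2.82
position: [473.2, -35.7, 145.7]
ee_rot: [[0.071, 0.997, -0.009], [0.997, -0.071, -0.001], [-0.002, -0.009, -1.0]]
contact_force: [-1.0, 0.8, 0.2]
finger_gap: 42.9
```

step_arm:
  rows:
    - [0,0,0,0,0,0]
    - [0,0,0,0,0,0]
    - [0,0,0,0,0,0]
    - [0,0,0,0,0,0]
    - [0,0,0,0,0,0]
    - [0,0,0,0,0,0]
  gripper: 0

```text
time: 3.32
position: [474.9, -35.8, 151.3]
ee_rot: [[0.071, 0.997, 0.0], [0.997, -0.071, -0.0], [-0.0, 0.0, -1.0]]
contact_force: [-5.0, 1.8, 7.8]
finger_gap: 8.0
```

Run:
```python
import numpy as np
for k in range(3):
    t=.4*k+.04*np.arange(11); Y=.23*(1-np.cos(t));Z=-.23*np.sin(t)
    print([[round(-.012*a,4),round(a,4),round(b,4),0,0,0] for a,b in zip(np.diff(Y),np.diff(Z))])
```

```text
[[np.float64(-0.0), np.float64(0.0002), np.float64(-0.0092), 0, 0, 0], [np.float64(-0.0), np.float64(0.0006), np.float64(-0.0092), 0, 0, 0], [np.float64(-0.0), np.float64(0.0009), np.float64(-0.0092), 0, 0, 0], [np.float64(-0.0), np.float64(0.0013), np.float64(-0.0091), 0, 0, 0], [np.float64(-0.0), np.float64(0.0016), np.float64(-0.0091), 0, 0, 0], [np.float64(-0.0), np.float64(0.002), np.float64(-0.009), 0, 0, 0], [np.float64(-0.0), np.float64(0.0024), np.float64(-0.0089), 0, 0, 0], [np.float64(-0.0), np.float64(0.0027), np.float64(-0.0088), 0, 0, 0], [np.float64(-0.0), np.float64(0.0031), np.float64(-0.0087), 0, 0, 0], [np.float64(-0.0), np.float64(0.0034), np.float64(-0.0085), 0, 0, 0]]
[[np.float64(-0.0), np.float64(0.0038), np.float64(-0.0084), 0, 0, 0], [np.float64(-0.0), np.float64(0.0041), np.float64(-0.0082), 0, 0, 0], [np.float64(-0.0001), np.float64(0.0044), np.float64(-0.0081), 0, 0, 0], [np.float64(-0.0001), np.float64(0.0047), np.float64(-0.0079), 0, 0, 0], [np.float64(-0.0001), np.float64(0.005), np.float64(-0.0077), 0, 0, 0], [np.float64(-0.0001), np.float64(0.0053), 
[... 349 characters left out ...]
loat64(0.0067), np.float64(-0.0063), 0, 0, 0], [np.float64(-0.0001), np.float64(0.007), np.float64(-0.006), 0, 0, 0], [np.float64(-0.0001), np.float64(0.0072), np.float64(-0.0057), 0, 0, 0], [np.float64(-0.0001), np.float64(0.0074), np.float64(-0.0054), 0, 0, 0], [np.float64(-0.0001), np.float64(0.0076), np.float64(-0.0051), 0, 0, 0], [np.float64(-0.0001), np.float64(0.0078), np.float64(-0.0048), 0, 0, 0], [np.float64(-0.0001), np.float64(0.008), np.float64(-0.0045), 0, 0, 0], [np.float64(-0.0001), np.float64(0.0082), np.float64(-0.0042), 0, 0, 0], [np.float64(-0.0001), np.float64(0.0084), np.float64(-0.0038), 0, 0, 0], [np.float64(-0.0001), np.float64(0.0085), np.float64(-0.0035), 0, 0, 0]]
```

step_arm:
  rows:
    - [0,0.0002,-0.0092,0,0,0]
    - [0,0.0006,-0.0092,0,0,0]
    - [0,0.0009,-0.0092,0,0,0]
    - [0,0.0013,-0.0091,0,0,0]
    - [0,0.0016,-0.0091,0,0,0]
    - [0,0.002,-0.009,0,0,0]
    - [0,0.0024,-0.0089,0,0,0]
    - [0,0.0027,-0.0088,0,0,0]
    - [0,0.0031,-0.0087,0,0,0]
    - [0,0.0034,-0.0085,0,0,0]

```text
time: 4.15
position: [493.7, -37.5, 240.6]
ee_rot: [[0.071, 0.997, 0.001], [0.997, -0.071, 0.0], [0.0, 0.001, -1.0]]
contact_force: [0.4, 0.1, -5.1]
finger_gap: 8.3
```

Run:
```python
from h import *
s=sensors.sense();print(s['position'],s['ft_torque'],s['finger_gap'])
c,_=save('top','t2')
```

```text
[493.71982025 -37.45087211 240.63624609] [ 0.07878114  0.16090811 -0.18974099] 8.286257290214825
```

step_arm:
  rows:
    - [0,0.0038,-0.0084,0,0,0]
    - [0,0.0041,-0.0082,0,0,0]
    - [-0.0001,0.0044,-0.0081,0,0,0]
    - [-0.0001,0.0047,-0.0079,0,0,0]
    - [-0.0001,0.005,-0.0077,0,0,0]
    - [-0.0001,0.0053,-0.0075,0,0,0]
    - [-0.0001,0.0056,-0.0073,0,0,0]
    - [-0.0001,0.0059,-0.007,0,0,0]
    - [-0.0001,0.0062,-0.0068,0,0,0]
    - [-0.0001,0.0065,-0.0065,0,0,0]

```text
time: 5.03
position: [543.9, -41.9, 315.2]
ee_rot: [[0.071, 0.997, -0.003], [0.997, -0.071, -0.001], [-0.001, -0.002, -1.0]]
contact_force: [-1.9, 0.2, -3.5]
finger_gap: 8.2
```

step_arm:
  rows:
    - [-0.0001,0.0067,-0.0063,0,0,0]
    - [-0.0001,0.007,-0.006,0,0,0]
    - [-0.0001,0.0072,-0.0057,0,0,0]
    - [-0.0001,0.0074,-0.0054,0,0,0]
    - [-0.0001,0.0076,-0.0051,0,0,0]
    - [-0.0001,0.0078,-0.0048,0,0,0]
    - [-0.0001,0.008,-0.0045,0,0,0]
    - [-0.0001,0.0082,-0.0042,0,0,0]
    - [-0.0001,0.0084,-0.0038,0,0,0]
    - [-0.0001,0.0085,-0.0035,0,0,0]

```text
time: 5.87
position: [620.0, -48.7, 366.5]
ee_rot: [[0.071, 0.997, -0.003], [0.997, -0.071, -0.002], [-0.002, -0.002, -1.0]]
contact_force: [-6.8, -1.0, 9.5]
finger_gap: 7.7
```

step_arm:
  rows:
    - [0,0,0,0,0,0]
    - [0,0,0,0,0,0]

```text
time: 6.03
position: [621.3, -48.9, 367.1]
ee_rot: [[0.072, 0.997, 0.001], [0.997, -0.072, -0.002], [-0.002, 0.002, -1.0]]
contact_force: [-5.4, -1.1, 11.0]
finger_gap: 7.9
```

step_arm:
  rows:
    - [0,0.0043,-0.0036,0,0,0]
    - [0,0.0043,-0.0036,0,0,0]
    - [0,0.0044,-0.0015,0,0,0]
    - [0,0,0,0,0,0]
    - [0,0,0,0,0,0]

```text
time: 6.45
position: [635.1, -50.1, 372.6]
ee_rot: [[0.071, 0.997, 0.001], [0.997, -0.071, -0.002], [-0.002, 0.001, -1.0]]
contact_force: [1.1, -3.4, -7.3]
finger_gap: 7.6
```

Run:
```python
from h import *
c,_=save('top','t3');c,i=save('scene','s3')
cv2.imwrite('pics/s3c.png',cv2.resize(i[100:300,200:400,::-1],None,fx=3,fy=3,interpolation=cv2.INTER_CUBIC))
s=sensors.sense();print(s['position'],s['contact_force'])
```

```text
[634.71789423 -50.05133939 372.47069497] [ 1.1224497  -3.85658146 -8.15652653]
```

View pics/s3c.png

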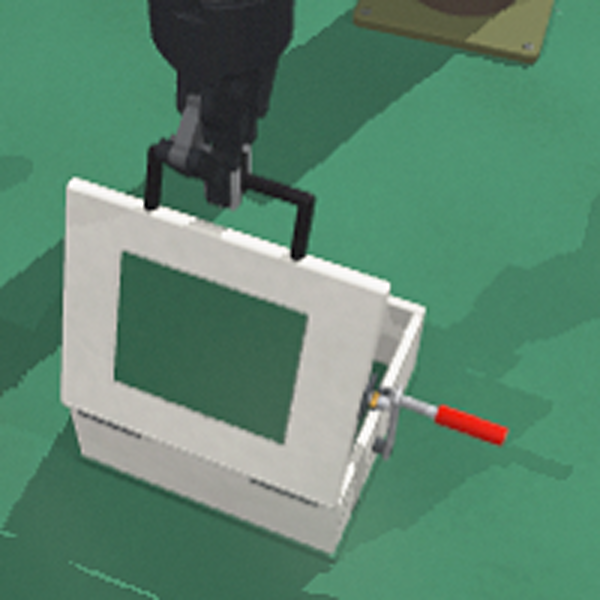

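step_arm:
  rows:
    - [0,0.0044,0.0,0,0,0]
    - [0,0.0044,-0.0013,0,0,0]
    - [0,0,0,0,0,0]
    - [0,0,0,0,0,0]

```text
time: 6.88
position: [643.5, -50.8, 375.0]
ee_rot: [[0.071, 0.997, 0.0], [0.997, -0.071, -0.002], [-0.002, 0.0, -1.0]]
contact_force: [-1.8, -5.5, -1.2]
finger_gap: 7.6
```

step_arm:
  rows:
    - [0,0.0045,-0.0012,0,0,0]
    - [0,0,0,0,0,0]
    - [0,0,0,0,0,0]

```text
time: 7.13
position: [647.7, -51.2, 376.2]
ee_rot: [[0.071, 0.997, -0.0], [0.997, -0.071, -0.002], [-0.002, -0.0, -1.0]]
contact_force: [-1.1, -5.3, -1.3]
finger_gap: 8.1
```

step_arm:
  rows:
    - [0,0.0045,-0.0011,0,0,0]
    - [0,0,0,0,0,0]
    - [0,0,0,0,0,0]

```text
time: 7.38
position: [652.1, -51.6, 377.2]
ee_rot: [[0.071, 0.997, -0.001], [0.997, -0.071, -0.003], [-0.003, -0.0, -1.0]]
contact_force: [-1.8, -4.9, -1.5]
finger_gap: 7.6
```

step_arm:
  rows:
    - [0,0.0045,-0.001,0,0,0]
    - [0,0,0,0,0,0]
    - [0,0,0,0,0,0]

```text
time: 7.63
position: [656.5, -52.0, 378.2]
ee_rot: [[0.071, 0.997, -0.001], [0.997, -0.071, -0.003], [-0.003, -0.001, -1.0]]
contact_force: [-1.2, -5.6, -1.9]
finger_gap: 7.9
```

step_arm:
  rows:
    - [0,0.0045,-0.0008,0,0,0]
    - [0,0,0,0,0,0]
    - [0,0,0,0,0,0]

```text
time: 7.88
position: [661.3, -52.4, 379.6]
ee_rot: [[0.072, 0.997, 0.001], [0.997, -0.072, -0.003], [-0.003, 0.001, -1.0]]
contact_force: [-2.9, -4.8, 0.7]
finger_gap: 7.8
```

step_arm:
  rows:
    - [0,0.0045,-0.0008,0,0,0]
    - [0,0,0,0,0,0]
    - [0,0,0,0,0,0]

```text
time: 8.13
position: [665.2, -52.7, 380.3]
ee_rot: [[0.071, 0.997, -0.001], [0.997, -0.071, -0.003], [-0.003, -0.001, -1.0]]
contact_force: [-4.5, -5.8, 1.7]
finger_gap: 7.9
```

Run:
```python
from h import *
c,i=save('scene','s4')
cv2.imwrite('pics/s4c.png',cv2.resize(i[200:270,290:390,::-1],None,fx=6,fy=6,interpolation=cv2.INTER_CUBIC))
for _ in range(3): s=sensors.sense();print(s['time'],s['position'],s['contact_force'])
```

```text
8.1833 [665.1656141  -52.66439567 380.31697317] [-4.11444054 -5.67395445  2.02520354]
8.1833 [665.1656141  -52.66439567 380.31697317] [-4.11444054 -5.67395445  2.02520354]
8.1833 [665.1656141  -52.66439567 380.31697317] [-4.11444054 -5.67395445  2.02520354]
```

step_arm:
  rows:
    - [0,-0.0045,0.0008,0,0,0]
    - [0,-0.0045,0.0008,0,0,0]
    - [0,-0.0045,0.001,0,0,0]
    - [0,0,0,0,0,0]
    - [0,0,0,0,0,0]

```text
time: 8.6
position: [652.2, -51.6, 377.7]
ee_rot: [[0.071, 0.997, 0.001], [0.997, -0.071, -0.003], [-0.003, 0.001, -1.0]]
contact_force: [-1.8, -4.9, 0.7]
finger_gap: 8.0
```

Run:
```python
from h import *
c,j=save('scene','s5'); i=cv2.imread('pics/s4.png')
f=lambda i:cv2.resize(i[190:270,300:390],None,fx=4.4,fy=4.4,interpolation=cv2.INTER_CUBIC)
cv2.imwrite('pics/s5c.png',np.hstack([f(i),f(j[:,:,::-1])]))
```

```text
(no output)
```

View pics/s5c.png

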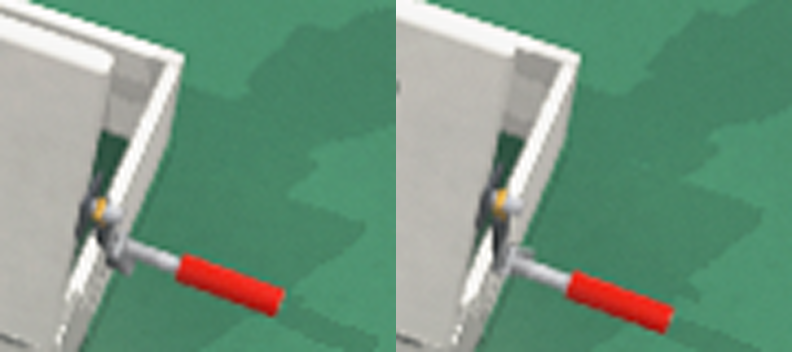

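step_arm:
  rows:
    - [0,-0.0045,0.001,0,0,0]
    - [0,0,0,0,0,0]
    - [0,0,0,0,0,0]

```text
time: 8.9
position: [648.0, -51.2, 376.7]
ee_rot: [[0.071, 0.997, 0.001], [0.997, -0.071, -0.002], [-0.002, 0.002, -1.0]]
contact_force: [-0.2, -5.8, -0.5]
finger_gap: 7.8
```

step_arm:
  rows:
    - [0,-0.003,0.0008,0,0,0]
    - [0,0,0,0,0,0]
    - [0,0,0,0,0,0]

```text
time: 9.15
position: [645.8, -51.0, 376.2]
ee_rot: [[0.071, 0.997, 0.004], [0.997, -0.071, -0.002], [-0.002, 0.004, -1.0]]
contact_force: [0.3, -5.3, -0.9]
finger_gap: 7.8
```

step_arm:
  rows:
    - [0,-0.003,0.0008,0,0,0]
    - [0,0,0,0,0,0]
    - [0,0,0,0,0,0]

```text
time: 9.4
position: [643.8, -50.9, 375.7]
ee_rot: [[0.072, 0.997, 0.007], [0.997, -0.072, -0.002], [-0.002, 0.007, -1.0]]
contact_force: [3.5, -5.5, -0.7]
finger_gap: 8.1
```

step_arm:
  rows:
    - [0,0.002,0,0,0,0]
    - [0,0,0,0,0,0]
    - [0,0,0,0,0,0]
    - [0,0,0,0,0,0]
    - [0,0,0,0,0,0]
  gripper: 0.4

```text
time: 9.82
position: [643.9, -48.6, 374.3]
ee_rot: [[0.069, 0.998, 0.0], [0.998, -0.069, 0.001], [0.001, 0.0, -1.0]]
contact_force: [0.3, -0.1, 0.2]
finger_gap: 34.1
```

step_arm:
  rows:
    - [0,0,-0.015,0,0,0]
    - [0,0,-0.03,0,0,0]
    - [0,0,-0.03,0,0,0]
    - [0,0,0,0,0,0]
    - [0,0,0,0,0,0]
    - [0,0,0,0,0,0]
    - [0,0,0,0,0,0]

```text
time: 10.4
position: [643.3, -49.5, 447.7]
ee_rot: [[0.07, 0.998, -0.003], [0.998, -0.07, -0.0], [-0.0, -0.003, -1.0]]
contact_force: [0.3, -0.5, 0.3]
finger_gap: 34.2
```

Run:
```python
from h import *
c,i=save('scene','s6');c,i=save('top','t6')
s=sensors.sense();print(s['time'],s['position'],s['contact_force'])
c=load('top0'); f=lambda u,v,z:print((u,v),onz(c,195+u/3,140+v/3,z).round(1))
f(560,80,85);f(718,175,85);f(545,107,0);f(693,194,0)
for p in [(576.6,-399,60),(640,-375,0)]: print(proj(load('scene0'),p))
```

```text
10.5 [643.41967358 -49.60299721 447.66665508] [ 0.34458792 -0.34737863  0.27261742]
(560, 80) [ 684.5 -373.4   85. ]
(718, 175) [ 583.2 -525.6   85. ]
(545, 107) [ 678.4 -376.3    0. ]
(693, 194) [ 580.2 -527.9    0. ]
(np.float64(160.38422915604457), np.float64(179.16299651826478))
(np.float64(162.51559336795543), np.float64(213.12802806424187))
```

step_arm:
  rows:
    - [-0.039,-0.0047,0,0,0,0]
    - [-0.039,-0.0047,0,0,0,0]
    - [-0.039,-0.0047,0,0,0,0]
    - [-0.039,-0.0047,0,0,0,0]
    - [-0.033,-0.004,0.02,0,0,0]
    - [-0.033,-0.004,0.02,0,0,0]
    - [-0.033,-0.004,0.02,0,0,0]
    - [-0.033,-0.004,0.02,0,0,0]
    - [-0.033,-0.004,0.02,0,0,0]
    - [-0.033,-0.004,0.02,0,0,0]
  gripper: 0.75

```text
time: 11.33
position: [575.5, -401.1, 327.2]
ee_rot: [[0.07, 0.998, -0.001], [0.998, -0.07, 0.001], [0.001, -0.001, -1.0]]
contact_force: [0.8, 0.0, 0.9]
finger_gap: 64.2
```

step_arm:
  rows:
    - [0,0,0,0,0,0]
    - [0,0,0,0,0,0]

```text
time: 11.5
position: [573.9, -402.5, 325.8]
ee_rot: [[0.075, 0.997, -0.005], [0.997, -0.075, 0.001], [0.001, -0.005, -1.0]]
contact_force: [1.1, 0.4, 0.4]
finger_gap: 63.8
```

Run:
```python
from h import *
s=sensors.sense();print(s['time'],s['position'],s['qpos'].round(2),s['finger_gap'])
c,w=save('wrist','w7');c,s=save('scene','s7');c,t=save('top','t7')
r=lambda i,a,b,x,y,f:cv2.resize(i[b:y,a:x,::-1],None,fx=f,fy=f,interpolation=cv2.INTER_CUBIC)
o=np.zeros((600,800,3),np.uint8)
A=r(t,205,120,335,250,3);o[:390,:390]=A
B=r(s,225,150,385,290,2.5);o[:350,400:800]=B
C=r(w,150,60,430,270,1);o[390:600,0:280]=C
cv2.imwrite('pics/c7.png',o)
```

```text
11.5 [ 573.91195952 -402.47732807  325.82565675] [ 0.77  0.81 -0.5   1.26  0.39  1.17  0.18] 63.806501735209864
```

View pics/c7.png

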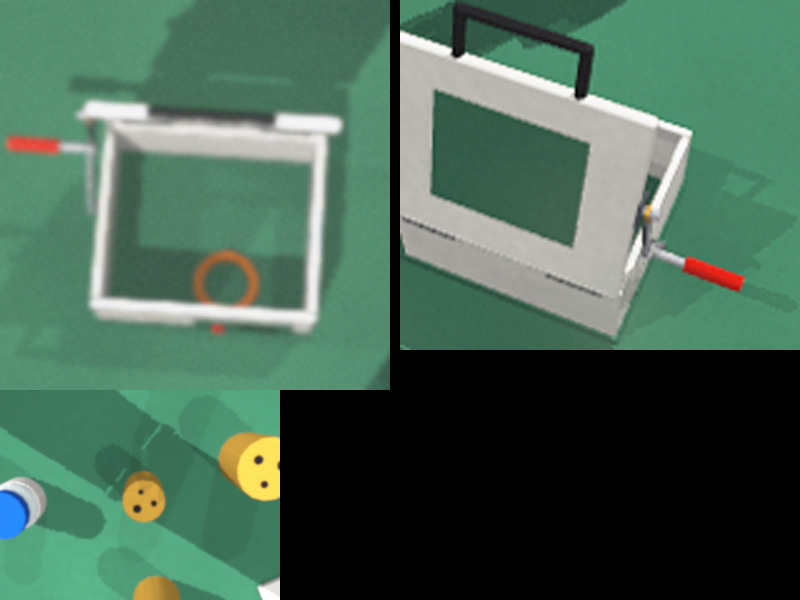

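Run:
```python
from h import *
c=load('w7');print(onz(c,295,172,60)); print([onz(c,150+u,60+v,60).round(1) for u,v in[(124,112),(165,112),(145,93),(145,132)]])
c=load('t7');t=lambda u,v,z:onz(c,205+u/3,120+v/3,z).round(1)
print('ring',t(227,281,18),t(193,282,18),t(260,282,18),t(227,250,18))
print('gr',[ (z,t(8,144,z),t(58,147,z)) for z in(100,120)])
s=load('s7')
for p in[(685,263),(742,284)]:
    o,r=ray(s,225+(p[0]-400)/2.5,150+p[1]/2.5); print(o,r)
# intersect: grip centre
for a,b in(((8,144),(742,283)),((58,147),(686,264))):
    o1,r1=ray(c,205+a[0]/3,120+a[1]/3);o2,r2=ray(s,225+(b[0]-400)/2.5,150+b[1]/2.5)
    A=np.c_[r1,-r2];k=np.linalg.lstsq(A,o2-o1,rcond=None)[0];print(o1+r1*k[0],o2+r2*k[1])
```

```text
[ 581.24942296 -397.73907806   60.        ]
[array([ 562.1, -396.3,   60. ]), array([ 599.5, -399.1,   60. ]), array([ 582.5, -380.3,   60. ]), array([ 579.9, -416.7,   60. ])]
ring [558.3 -64.8  18. ] [558.1 -29.5  18. ] [556.5 -99.   18. ] [591.1 -65.6  18. ]
gr [(100, array([687.4, 151.2, 100. ]), array([683.2, 101.3, 100. ])), (120, array([681.8, 148.2, 120. ]), array([677.7,  99.1, 120. ]))]
[1080.0521257   119.89270898  826.62806651] [-0.50021789 -0.02111033 -0.88789034]
[1080.0521257   119.89270898  826.62806651] [-0.50239038  0.04179432 -0.90166849]
[683.26275505 148.96894798 114.88161135] [682.80582387 152.66926056 115.30729512]
[679.56963625  99.86945499 113.1513105 ] [678.91576766 103.96877347 113.42754864]
```

step_arm:
  rows:
    - [0,0,0,0,0,-0.12]
    - [0,0,0,0,0,-0.12]
    - [0,0,0,0,0,-0.12]
    - [0,0,0,0,0,-0.12]
    - [0,0,0,0,0,-0.12]
    - [0,0,0,0,0,-0.12]
    - [0,0,0,0,0,-0.12]

```text
time: 12.23
position: [577.6, -397.7, 330.4]
ee_rot: [[-0.703, 0.712, 0.002], [0.712, 0.703, -0.0], [-0.002, 0.001, -1.0]]
contact_force: [0.6, 1.1, -0.3]
finger_gap: 63.8
```

step_arm:
  rows:
    - [0,0,0,0,0,-0.12]
    - [0,0,0,0,0,-0.12]
    - [0,0,0,0,0,-0.12]
    - [0,0,0,0,0,-0.12]
    - [0,0,0,0,0,-0.12]
    - [0,0,0,0,0,-0.12]
    - [0,0,0,0,0,0]
    - [0,0,0,0,0,0]

```text
time: 12.9
position: [577.2, -398.3, 329.9]
ee_rot: [[-0.997, 0.082, 0.001], [0.082, 0.997, 0.0], [-0.001, 0.0, -1.0]]
contact_force: [-0.4, 0.6, 0.4]
finger_gap: 64.1
```

step_arm:
  rows:
    - [-0.002,0,0.038,0,0,0]
    - [0,0,0.038,0,0,0]
    - [0,0,0.038,0,0,0]
    - [0,0,0.038,0,0,0]
    - [0,0,0.038,0,0,0]
    - [0,0,0.025,0,0,0]
    - [0,0,0.014,0,0,0]
    - [0,0,0.006,0,0,0]
    - [0,0,0,0,0,0]
    - [0,0,0,0,0,0]

```text
time: 13.73
position: [579.7, -399.9, 95.9]
ee_rot: [[-0.997, 0.082, 0.003], [0.082, 0.997, -0.001], [-0.003, -0.001, -1.0]]
contact_force: [0.3, -0.7, -0.2]
finger_gap: 64.3
```

step_arm:
  rows:
    - [0,0,0,0,0,0]
    - [0,0,0,0,0,0]
    - [0,0,0,0,0,0]
    - [0,0,0,0,0,0]
    - [0,0,0,0,0,0]
    - [0,0,0,0,0,0]
  gripper: 0.2

```text
time: 14.23
position: [579.9, -399.1, 96.7]
ee_rot: [[-0.997, 0.081, 0.004], [0.081, 0.997, 0.0], [-0.004, 0.0, -1.0]]
contact_force: [-1.2, 2.0, 6.9]
finger_gap: 39.0
```

Run:
```python
from h import *
s=sensors.sense();print(s['time'],s['position'],s['contact_force'],s['finger_gap'])
c,w=save('wrist','w8')
cv2.imwrite('pics/w8c.png',w[:,:,::-1])
```

```text
14.2333 [ 579.85242362 -399.13834201   96.6772199 ] [-1.19682771  1.95996367  6.93548288] 39.037880202243
```

View pics/w8c.png

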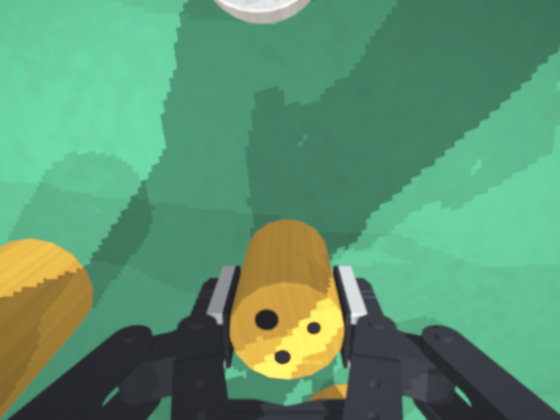

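Run:
```python
from h import *
c=load('w8')
print([onz(c,u,v,60).round(1) for u,v in[(287,330),(230,330),(344,330),(287,282),(287,379)]])
```

```text
[array([ 578. , -398.3,   60. ]), array([ 576.5, -417.4,   60. ]), array([ 579.7, -379.1,   60. ]), array([ 559.8, -396.8,   60. ]), array([ 598.8, -400. ,   60. ])]
```

step_arm:
  rows:
    - [0,0,-0.01,0,0,0]
    - [0,0,-0.025,0,0,0]
    - [0,0,-0.03,0,0,0]
    - [0,0,-0.03,0,0,0]
    - [0,0,-0.03,0,0,0]
    - [0,0,-0.03,0,0,0]
    - [0,0,-0.03,0,0,0]
    - [0,0,-0.02,0,0,0]

```text
time: 14.95
position: [578.4, -400.0, 302.6]
ee_rot: [[-0.997, 0.081, 0.002], [0.081, 0.997, -0.002], [-0.002, -0.001, -1.0]]
contact_force: [0.9, -0.5, -5.1]
finger_gap: 38.6
```

step_arm:
  rows:
    - [0.0046,0.02,0,0,0,0]
    - [0.0046,0.035,0,0,0,0]
    - [0.0046,0.037,0,0,0,0]
    - [0.0046,0.037,0,0,0,0]
    - [0.0046,0.037,0,0,0,0]
    - [0.0046,0.037,0,0,0,0]
    - [0.0046,0.037,0,0,0,0]
    - [0.0046,0.037,0,0,0,0]
    - [0.0046,0.034,0,0,0,0]
    - [0.0046,0.02,0,0,0,0]

```text
time: 15.78
position: [558.4, -61.2, 300.0]
ee_rot: [[-0.997, 0.075, 0.001], [0.075, 0.997, 0.002], [-0.0, 0.002, -1.0]]
contact_force: [-0.2, 1.1, -4.9]
finger_gap: 39.0
```

step_arm:
  rows:
    - [0,0,0,0,0,0]
    - [0,0,0,0,0,0]
    - [0,0,0,0,0,0]

```text
time: 16.03
position: [558.9, -67.5, 299.0]
ee_rot: [[-0.997, 0.082, -0.001], [0.082, 0.997, -0.002], [0.001, -0.002, -1.0]]
contact_force: [0.2, -1.2, -4.9]
finger_gap: 38.8
```

Run:
```python
from h import *
s=sensors.sense();print(s['time'],s['position'],s['contact_force'],s['finger_gap'])
c,w=save('wrist','w9')
```

```text
16.0333 [558.92837267 -67.46613867 298.99837811] [ 0.24454892 -1.16146986 -4.90966596] 38.75684232556962
```

View pics/w9.png

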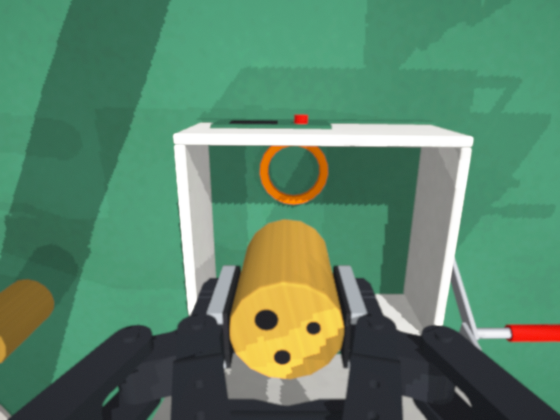

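Run:
```python
from h import *
c=load('w9')
print([onz(c,u,v,18).round(1) for u,v in[(294.5,171),(260,170),(329,170),(294.5,202),(294.5,205),(294.5,196)]])
print([onz(c,u,v,95).round(1) for u,v in[(179,138),(471,140)]])
o,r=ray(c,480,333);print([ (o+r*(z-o[2])/r[2]).round(1) for z in (105,115,125)])
```

```text
[array([557.9, -59.8,  18. ]), array([554.2, -92.6,  18. ]), array([559.6, -26.9,  18. ]), array([588.9, -62.2,  18. ]), array([591.9, -62.4,  18. ]), array([582.7, -61.7,  18. ])]
[array([ 509. , -141.8,   95. ]), array([527.9,  70.5,  95. ])]
[array([689.8,  85.6, 105. ]), array([681.8,  80.1, 115. ]), array([673.8,  74.6, 125. ])]
```

Run:
```python
from h import *
s=sensors.sense();print(s['position'])
save('wrist','w10');save('scene','s10')
for n,(a,b,x,y) in dict(w9=(240,130,350,215),w10=(240,130,350,215),t7=(262,195,300,230)).items():
    c=load(n);i=cv2.imread('pics/%s.png'%n)[b:y,a:x]
    h=cv2.cvtColor(i,cv2.COLOR_BGR2HSV);m=(h[...,0]<16)&(h[...,1]>(150 if n[0]=='w' else 110))&(h[...,2]>70)
    v,u=np.nonzero(m);P=np.array([onz(c,U+a,V+b,18)[:2] for U,V in zip(u,v)])
    if n[0]=='t' : P=P[P[:,0]>528]
    # circle fit (algebraic)
    A=np.c_[2*P,np.ones(len(P))];q=np.linalg.lstsq(A,(P**2).sum(1),rcond=None)[0]
    print(n,len(P),q[:2],np.sqrt(q[2]+q[:2]@q[:2]),P.min(0),P.max(0),c['cam_to_world'][:3,3])
```

```text
[558.98591872 -68.00326515 298.82722606]
w9 1086 [558.07986487 -60.66896062] 28.327523502550843 [532.25780591 -93.19731751] [590.86522424 -28.57079983] [478.59596631 -60.09735724 368.77314218]
w10 1077 [558.08032884 -60.65385307] 28.295650166344146 [532.30100105 -93.35069173] [590.98667107 -28.91145296] [478.70123229 -60.54505215 368.616444  ]
t7 121 [557.82999366 -62.5250376 ] 28.4849872546188 [534.84199874 -93.98429427] [589.16513758 -31.4113671 ] [ 318.98981047  -45.08041319 1410.66891318]
```

step_arm:
  rows:
    - [0,0.006,0.01,0,0,0]
    - [0,0,0.025,0,0,0]
    - [0,0,0.025,0,0,0]
    - [0,0,0.025,0,0,0]
    - [0,0,0.025,0,0,0]
    - [0,0,0.025,0,0,0]
    - [0,0,0.02,0,0,0]
    - [0,0,0.015,0,0,0]
    - [0,0,0,0,0,0]
    - [0,0,0,0,0,0]

```text
time: 17.02
position: [559.4, -60.1, 128.1]
ee_rot: [[-0.997, 0.081, -0.002], [0.081, 0.997, 0.0], [0.002, 0.0, -1.0]]
contact_force: [0.1, 0.1, -5.0]
finger_gap: 38.7
```

step_arm:
  rows:
    - [0,0,0,0,0,0]
    - [0,0,0,0,0,0]

```text
time: 17.18
position: [560.6, -59.9, 130.1]
ee_rot: [[-0.997, 0.081, 0.002], [0.081, 0.997, 0.0], [-0.002, 0.001, -1.0]]
contact_force: [0.6, -0.5, -5.1]
finger_gap: 38.7
```

step_arm:
  rows:
    - [0.001,-0.002,0.01,0,0,0]
    - [0,0,0.006,0,0,0]
    - [0,0,0.003,0,0,0]
    - [0,0,0,0,0,0]
    - [0,0,0,0,0,0]

```text
time: 17.6
position: [558.5, -62.1, 109.7]
ee_rot: [[-0.997, 0.081, -0.0], [0.081, 0.997, 0.0], [0.0, -0.0, -1.0]]
contact_force: [0.2, -0.2, -5.3]
finger_gap: 38.6
```

step_arm:
  rows:
    - [0,0,0.001,0,0,0]
    - [0,0,0.001,0,0,0]
    - [0,0,0.001,0,0,0]
    - [0,0,0,0,0,0]

```text
time: 17.93
position: [558.6, -62.1, 106.9]
ee_rot: [[-0.997, 0.081, -0.0], [0.081, 0.997, -0.0], [-0.0, -0.0, -1.0]]
contact_force: [-0.2, -0.1, -5.2]
finger_gap: 38.4
```

step_arm:
  rows:
    - [0,0,0.001,0,0,0]
    - [0,0,0.001,0,0,0]
    - [0,0,0.001,0,0,0]
    - [0,0,0,0,0,0]

```text
time: 18.27
position: [558.6, -62.0, 104.7]
ee_rot: [[-0.997, 0.081, 0.0], [0.081, 0.997, -0.001], [-0.001, -0.001, -1.0]]
contact_force: [-2.1, 0.3, 2.5]
finger_gap: 38.4
```

step_arm:
  rows:
    - [0,0,0,0,0,0]
    - [0,0,0,0,0,0]
    - [0,0,0,0,0,0]
    - [0,0,0,0,0,0]
    - [0,0,0,0,0,0]
    - [0,0,-0.005,0,0,0]
    - [0,0,-0.015,0,0,0]
  gripper: 0.7

```text
time: 18.85
position: [557.5, -62.3, 122.9]
ee_rot: [[-0.997, 0.08, -0.003], [0.08, 0.997, -0.0], [0.003, -0.001, -1.0]]
contact_force: [-0.3, -0.8, 0.1]
finger_gap: 59.9
```

step_arm:
  rows:
    - [0,0,-0.03,0,0,0]
    - [0,0,-0.04,0,0,0]
    - [0,0,-0.04,0,0,0]
    - [0,0,-0.04,0,0,0]
    - [0,0,-0.04,0,0,0]
    - [0,0,0,0,0,0]
    - [0,0,0,0,0,0]

```text
time: 19.43
position: [559.6, -61.7, 316.7]
ee_rot: [[-0.997, 0.081, 0.006], [0.081, 0.997, -0.0], [-0.006, 0.0, -1.0]]
contact_force: [-0.4, -0.3, -0.1]
finger_gap: 59.7
```

Run:
```python
from h import *
s=sensors.sense();print(s['time'],s['position'],s['qpos'].round(2))
c,w=save('wrist','w11');save('top','t11');save('scene','s11')
```

```text
19.4333 [559.56661645 -61.68979411 316.70825557] [ 0.53  0.71 -0.88  1.73  0.64  1.01  0.9 ]
```

View pics/w11.png

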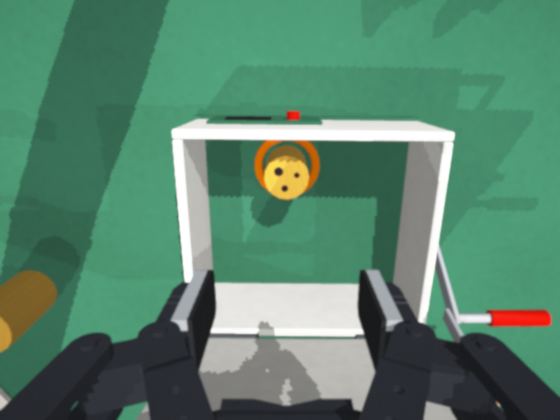

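```bash
cat > g.py <<'E'
from h import *
def cen(n,a,b,x,y):
    h=cv2.cvtColor(cv2.imread('pics/%s.png'%n)[b:y,a:x],cv2.COLOR_BGR2HSV)
    m=((h[...,0]<8)|(h[...,0]>172))&(h[...,1]>150)&(h[...,2]>90)
    k,l,st,ce=cv2.connectedComponentsWithStats(m.astype(np.uint8));j=1+st[1:,4].argmax();return st[j,4],ce[j]+[a,b]
def tri(obs):
    A=np.zeros((3,3));B=np.zeros(3)
    for n,p in obs:
        o,r=ray(load(n),*p);r/=np.linalg.norm(r);M=np.eye(3)-np.outer(r,r);A+=M;B+=M@o
    X=np.linalg.solve(A,B)
    return X,[(n,(np.array(proj(load(n),X))-p).round(1)) for n,p in obs]
E
python3 - <<'E'
from g import *
for S in ([('t7',200,140,235,190),('s7',330,240,385,280)],[('t7',200,140,235,190),('s7',330,240,385,280),('w11',470,300,560,340)],[('top0',200,195,232,225),('scene0',335,220,385,250)]):
    o=[(q[0],cen(*q)) for q in S];print([(n,a) for n,a in o]);print(tri([(n,a[1]) for n,a in o]))
c=load('w11');b=onz(c,287,179,68);print('block',b)
E
```

```text
[('t7', (np.int32(59), array([215.37288136, 167.77966102]))), ('s7', (np.int32(151), array([350.03311258, 259.15231788])))]
(array([682.58597962, 126.50651791, 117.55567021]), [('t7', array([-0.2,  0. ])), ('s7', array([-0.3, -0. ]))])
[('t7', (np.int32(59), array([215.37288136, 167.77966102]))), ('s7', (np.int32(151), array([350.03311258, 259.15231788]))), ('w11', (np.int32(936), array([520.01282051, 317.55235043])))]
(array([682.7031553 , 126.76353589, 118.84806211]), [('t7', array([-0.4, -0.1])), ('s7', array([-0.1, -0.2])), ('w11', array([-1.1, -0.2]))])
[('top0', (np.int32(50), array([214.6 , 211.74]))), ('scene0', (np.int32(115), array([361.39130435, 232.84347826])))]
(array([563.9666159 , 137.58288943,  45.41906775]), [('top0', array([-0.1,  0. ])), ('scene0', array([-0.2, -0. ]))])
block [559.34828817 -60.63552009  68.        ]
```

step_arm:
  rows:
    - [0.003,0.0373,0,0,0,0]
    - [0.003,0.0373,0,0,0,0]
    - [0.003,0.0373,0,0,0,0]
    - [0.003,0.0373,0,0,0,0]
    - [0.003,0.0373,0,0,0,0]
    - [0,0,0,0,0,0.121]
    - [0,0,0,0,0,0.121]
    - [0,0,0,0,0,0.121]
    - [0,0,0,0,0,0.121]
    - [0,0,0,0,0,0.121]
  gripper: 0.4

```text
time: 20.42
position: [557.9, 124.7, 312.0]
ee_rot: [[-0.77, 0.637, -0.004], [0.637, 0.77, -0.001], [0.002, -0.003, -1.0]]
contact_force: [-0.4, -0.7, -0.0]
finger_gap: 34.4
```

step_arm:
  rows:
    - [0,0,0,0,0,0.121]
    - [0,0,0,0,0,0.121]
    - [0,0,0,0,0,0.121]
    - [0,0,0,0,0,0.121]
    - [0,0,0,0,0,0.121]
    - [0,0,0,0,0,0.121]
    - [0,0,0,0,0,0.121]
    - [0,0,0,0,0,0.121]
    - [0,0,0,0,0,0]
    - [0,0,0,0,0,0]

```text
time: 21.25
position: [558.1, 124.9, 312.6]
ee_rot: [[0.079, 0.997, -0.003], [0.997, -0.079, -0.001], [-0.002, -0.002, -1.0]]
contact_force: [0.3, 0.6, -0.5]
finger_gap: 33.8
```

step_arm:
  rows:
    - [0,0.033,0.005,0,0,0]
    - [0,0.033,0.01,0,0,0]
    - [0,0.033,0.017,0,0,0]
    - [0,0.033,0.017,0,0,0]
    - [0,0.033,0.017,0,0,0]
    - [0,0,0.018,0.0875,0,0]
    - [0,0,0,0.0875,0,0]
    - [0,0,0,0.0875,0,0]
    - [0,0,0,0.0875,0,0]
    - [0,0,0,0,0,0]

```text
time: 22.08
position: [723.4, 110.2, 225.8]
ee_rot: [[0.082, 0.934, -0.348], [0.997, -0.077, 0.028], [-0.0, -0.349, -0.937]]
contact_force: [0.0, -1.4, -1.2]
finger_gap: 34.3
```

```bash
cat > traj.py <<'E'
import numpy as np
from scipy.optimize import brentq,fsolve
ph0,p=None,16.5
hx,hz=95-p,45.; a=77.
P=lambda rho,th:np.array([hx-rho*np.cos(th),hz+rho*np.sin(th)])
def eqs(q):
    rho,b=q
    return [np.hypot(*P(rho,1.37))-a-b, (P(rho,0)**2).sum()-(a*a+b*b-2*a*b*np.cos(np.pi-2.49))]
rho,b=fsolve(eqs,[62,50])
E
python3 - <<'E'
from traj import *
print(rho,b)
# for each theta, forward branch: phi
def phi(th,s):
    q=P(rho,th);d=np.hypot(*q);return np.arctan2(q[1],q[0])+s*np.arccos(min(1,(a*a+d*d-b*b)/(2*a*d)))
print('lock',np.degrees(phi(1.31,-1)),'straight',np.degrees(phi(1.37,1)))
for th in [1.36,1.3,1.2,1,.8,.6,.4,.2,.1,0]: print(th,np.degrees(phi(th,1)).round(1))
from h import *
s=sensors.sense();print(s['time'],s['position'],s['ee_rot'].round(3),s['qpos'].round(2))
E
```

```text
57.82694645285638 44.738628614149675
lock 48.95256345064375 straight 56.62725236262596
1.36 60.4
1.3 67.5
1.2 74.8
1 85.7
0.8 94.1
0.6 100.4
0.4 104.2
0.2 104.3
0.1 102.4
0 98.5
22.0833 [723.4368724  110.2262163  225.83635396] [[ 0.082  0.934 -0.348]
 [ 0.997 -0.077  0.028]
 [-0.    -0.349 -0.937]] [-0.05  1.11 -0.41  0.86  0.23  1.55 -0.43]
```

```bash
cat > traj.py <<'E'
import numpy as np
from scipy.optimize import brentq
H=np.array([78.5,45.]);a=77.
R=lambda t:np.array([[np.cos(t),np.sin(t)],[-np.sin(t),np.cos(t)]])
def P(b,th,pf):
    k=a*np.array([np.cos(pf),np.sin(pf)]);e=pf-np.pi+.65
    return H+R(th)@(k+b*np.array([np.cos(e),np.sin(e)])-H)
def phi(b,th,pf,s):
    q=P(b,th,pf);d=np.hypot(*q);return np.arctan2(q[1],q[0])+s*np.arccos(np.clip((a*a+d*d-b*b)/(2*a*d),-1,1))
E
python3 - <<'E'
from traj import *
for pfd in(180,184,188):
  pf=np.radians(pfd)
  f=lambda b:np.hypot(*P(b,1.37,pf))-a-b
  bs=np.arange(20,250,2);v=[f(x) for x in bs]
  for i in range(len(bs)-1):
    if v[i]*v[i+1]<0:
      b=brentq(f,bs[i],bs[i+1]);print(pfd,'b',b,'P0',P(b,0,pf),'lock',np.degrees(phi(b,1.31,pf,-1)),[(t,np.degrees(phi(b,t,pf,1)).round(1)) for t in(1.37,1.36,1.3,1.2,1,.8,.6,.4,.2,.1,0)])
E
```

```text
180 b 74.43433861879002 P0 [-17.74402897  45.04664985] lock 56.87260570740281 [(1.37, np.float64(66.9)), (1.36, np.float64(72.0)), (1.3, np.float64(81.9)), (1.2, np.float64(92.4)), (1, np.float64(109.3)), (0.8, np.float64(124.2)), (0.6, np.float64(138.4)), (0.4, np.float64(152.2)), (0.2, np.float64(166.0)), (0.1, np.float64(172.9)), (0, np.float64(180.0))]
184 b 75.87530886087292 P0 [-19.75959367  44.64910886] lock 57.3178181094067 [(1.37, np.float64(67.5)), (1.36, np.float64(72.6)), (1.3, np.float64(82.6)), (1.2, np.float64(93.3)), (1, np.float64(110.4)), (0.8, np.float64(125.6)), (0.6, np.float64(140.1)), (0.4, np.float64(154.4)), (0.2, np.float64(168.9)), (0.1, np.float64(176.3)), (0, np.float64(184.0))]
188 b 77.32258570077708 P0 [-21.80698158  44.18968343] lock 57.777840885063334 [(1.37, np.float64(68.0)), (1.36, np.float64(73.3)), (1.3, np.float64(83.3)), (1.2, np.float64(94.2)), (1, np.float64(111.5)), (0.8, np.float64(127.0)), (0.6, np.float64(141.9)), (0.4, np.float64(156.7)), (0.2, np.float64(171.7)), (0.1, np.float64(179.6)), (0, np.float64(188.0))]
```

step_arm:
  rows:
    - [0.015,-0.002,0,0,0,0]
    - [0,0,0.015,0,0,0]
    - [0,0,0.02,0,0,0]
    - [0,0,0.018,0,0,0]
    - [0,0,0.008,0,0,0]
    - [0,0,0,0,0,0]
    - [0,0,0,0,0,0]

```text
time: 22.67
position: [701.6, 128.9, 174.2]
ee_rot: [[0.082, 0.937, -0.341], [0.997, -0.077, 0.029], [0.001, -0.342, -0.94]]
contact_force: [0.8, -1.5, 0.6]
finger_gap: 34.4
```

Run:
```python
from g import *
s=sensors.sense();print(s['time'],s['position'],s['ee_rot'].round(3),s['contact_force'])
save('wrist','w12');save('scene','s12')
w=cv2.imread('pics/w12.png');z=cv2.imread('pics/s12.png')
cv2.imwrite('pics/c12.png',np.hstack([w[:,100:460],cv2.resize(z[170:310,270:410],(420,420),interpolation=cv2.INTER_CUBIC)]))
```

```text
22.6667 [701.56813056 128.90197687 174.1837909 ] [[ 0.082  0.937 -0.341]
 [ 0.997 -0.077  0.029]
 [ 0.001 -0.342 -0.94 ]] [ 0.75170397 -1.50477397  0.6373972 ]
```

View pics/c12.png

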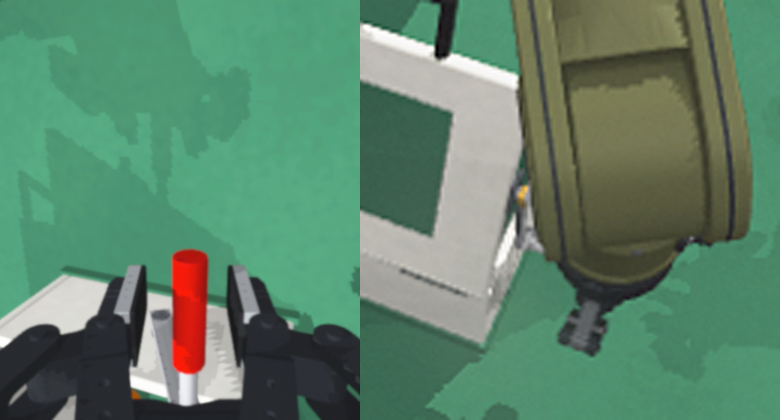

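Run:
```python
import numpy as np
phs=np.radians(57)+.03*np.arange(73); 
T=-.345+(phs-phs[0])*(.95/2.16)
G=77*np.c_[np.cos(phs),np.sin(phs)]
zax=np.c_[np.sin(T),-np.cos(T)]; C=G-54*zax
out=[]
for i in range(72):
    y=np.array([np.cos(T[i]),np.sin(T[i])]); d=C[i+1]-C[i]
    out.append([round(float(d@y)/1e3,4),round(float(d@zax[i])/1e3,4),round(-float(T[i+1]-T[i]),4)])
for k in range(0,72,10): print(k,np.degrees(phs[k]).round(),C[k].round(1),T[k].round(2),[[0,a,b,c,0,0] for a,b,c in out[k:k+10]])
```

```text
0 57.0 [ 60.2 115.4] -0.34 [[0, -0.003, -0.0005, -0.0132, 0, 0], [0, -0.003, -0.0005, -0.0132, 0, 0], [0, -0.003, -0.0004, -0.0132, 0, 0], [0, -0.003, -0.0004, -0.0132, 0, 0], [0, -0.003, -0.0003, -0.0132, 0, 0], [0, -0.003, -0.0003, -0.0132, 0, 0], [0, -0.003, -0.0003, -0.0132, 0, 0], [0, -0.003, -0.0002, -0.0132, 0, 0], [0, -0.003, -0.0002, -0.0132, 0, 0], [0, -0.003, -0.0001, -0.0132, 0, 0]]
10 74.0 [ 32.4 126.9] -0.21 [[0, -0.003, -0.0001, -0.0132, 0, 0], [0, -0.003, -0.0001, -0.0132, 0, 0], [0, -0.003, -0.0, -0.0132, 0, 0], [0, -0.003, 0.0, -0.0132, 0, 0], [0, -0.003, 0.0, -0.0132, 0, 0], [0, -0.003, 0.0001, -0.0132, 0, 0], [0, -0.003, 0.0001, -0.0132, 0, 0], [0, -0.003, 0.0002, -0.0132, 0, 0], [0, -0.003, 0.0002, -0.0132, 0, 0], [0, -0.003, 0.0002, -0.0132, 0, 0]]
20 91.0 [  2.5 130.8] -0.08 [[0, -0.003, 0.0003, -0.0132, 0, 0], [0, -0.003, 0.0003, -0.0132, 0, 0], [0, -0.003, 0.0004, -0.0132, 0, 0], [0, -0.003, 0.0004, -0.0132, 0, 0], [0, -0.003, 0.0004, -0.0132, 0, 0], [0, -0.003, 0.0005, -0.0132, 0, 0], [0, -0.003, 0.0005, -0.0132, 0, 0], [0, -0.003, 0.0005, -0.0132, 0, 0], [0
[... 1067 characters left out ...]
.0132, 0, 0], [0, -0.0025, 0.0015, -0.0132, 0, 0], [0, -0.0024, 0.0015, -0.0132, 0, 0], [0, -0.0024, 0.0016, -0.0132, 0, 0], [0, -0.0024, 0.0016, -0.0132, 0, 0], [0, -0.0024, 0.0016, -0.0132, 0, 0]]
60 160.0 [-95.7  74.9] 0.45 [[0, -0.0023, 0.0016, -0.0132, 0, 0], [0, -0.0023, 0.0017, -0.0132, 0, 0], [0, -0.0023, 0.0017, -0.0132, 0, 0], [0, -0.0022, 0.0017, -0.0132, 0, 0], [0, -0.0022, 0.0018, -0.0132, 0, 0], [0, -0.0022, 0.0018, -0.0132, 0, 0], [0, -0.0022, 0.0018, -0.0132, 0, 0], [0, -0.0021, 0.0018, -0.0132, 0, 0], [0, -0.0021, 0.0019, -0.0132, 0, 0], [0, -0.0021, 0.0019, -0.0132, 0, 0]]
70 177.0 [-106.4   48.8] 0.58 [[0, -0.002, 0.0019, -0.0132, 0, 0], [0, -0.002, 0.0019, -0.0132, 0, 0]]
```

step_arm:
  rows:
    - [0,0,0.004,0,0,0]
    - [0,0,0,0,0,0]
    - [0,0,0,0,0,0]
    - [0,0,0,0,0,0]
    - [0,0,0,0,0,0]
    - [0,0,0,0,0,0]
  gripper: 0

```text
time: 23.27
position: [700.9, 128.4, 170.0]
ee_rot: [[0.083, 0.937, -0.34], [0.997, -0.078, 0.029], [0.001, -0.341, -0.94]]
contact_force: [2.2, 0.5, 1.8]
finger_gap: 11.9
```

step_arm:
  rows:
    - [0,-0.003,-0.0005,-0.0132,0,0]
    - [0,-0.003,-0.0005,-0.0132,0,0]
    - [0,-0.003,-0.0004,-0.0132,0,0]
    - [0,-0.003,-0.0004,-0.0132,0,0]
    - [0,-0.003,-0.0003,-0.0132,0,0]

```text
time: 23.68
position: [688.7, 129.4, 176.1]
ee_rot: [[0.084, 0.958, -0.273], [0.996, -0.08, 0.024], [0.001, -0.274, -0.962]]
contact_force: [5.9, -0.1, -3.7]
finger_gap: 12.0
```

step_arm:
  rows:
    - [0,-0.003,-0.0003,-0.0132,0,0]
    - [0,-0.003,-0.0003,-0.0132,0,0]
    - [0,-0.003,-0.0002,-0.0132,0,0]
    - [0,-0.003,-0.0002,-0.0132,0,0]
    - [0,-0.003,-0.0001,-0.0132,0,0]

```text
time: 24.1
position: [674.5, 130.6, 181.6]
ee_rot: [[0.084, 0.974, -0.209], [0.997, -0.081, 0.019], [0.001, -0.21, -0.978]]
contact_force: [7.3, 0.6, -2.5]
finger_gap: 11.7
```

step_arm:
  rows:
    - [0,-0.003,-0.0001,-0.0132,0,0]
    - [0,-0.003,-0.0001,-0.0132,0,0]
    - [0,-0.003,0,-0.0132,0,0]
    - [0,-0.003,0,-0.0132,0,0]
    - [0,-0.003,0,-0.0132,0,0]
    - [0,-0.003,0.0001,-0.0132,0,0]
    - [0,-0.003,0.0001,-0.0132,0,0]
    - [0,-0.003,0.0002,-0.0132,0,0]
    - [0,-0.003,0.0002,-0.0132,0,0]
    - [0,-0.003,0.0002,-0.0132,0,0]

```text
time: 24.93
position: [645.3, 133.2, 186.9]
ee_rot: [[0.083, 0.993, -0.078], [0.997, -0.083, 0.008], [0.002, -0.078, -0.997]]
contact_force: [6.8, -0.2, 3.4]
finger_gap: 12.3
```

step_arm:
  rows:
    - [0,-0.003,0.0003,-0.0132,0,0]
    - [0,-0.003,0.0003,-0.0132,0,0]
    - [0,-0.003,0.0004,-0.0132,0,0]
    - [0,-0.003,0.0004,-0.0132,0,0]
    - [0,-0.003,0.0004,-0.0132,0,0]
    - [0,-0.003,0.0005,-0.0132,0,0]
    - [0,-0.003,0.0005,-0.0132,0,0]
    - [0,-0.003,0.0005,-0.0132,0,0]
    - [0,-0.0029,0.0006,-0.0132,0,0]
    - [0,-0.0029,0.0006,-0.0132,0,0]

```text
time: 25.77
position: [615.3, 135.9, 184.5]
ee_rot: [[0.083, 0.995, 0.053], [0.997, -0.083, -0.002], [0.002, 0.053, -0.999]]
contact_force: [2.8, -0.6, 11.6]
finger_gap: 12.0
```

Run:
```python
from g import *
save('top','t13')
i=cv2.imread('pics/t13.png')
# predicted bar pixel for lid angles
import numpy as np
u=np.array([.9966,-.083,0]);Hh=np.array([702,-54.,99])
for th in (1.37,1.3,1.2,1.1,1.0,.9,.8,.6):
    p=Hh-230*np.cos(th)*u+[0,0,230*np.sin(th)]; x,y=proj(load('t13'),p); print(th,round(x),round(y))
col=cv2.cvtColor(i,cv2.COLOR_BGR2GRAY)
print([ (r,int(col[r,272:284].mean())) for r in range(140,215,2)])
```

```text
1.37 275 154
1.3 275 161
1.2 274 170
1.1 274 179
1.0 273 188
0.9 273 196
0.8 272 204
0.6 272 217
[(140, 93), (142, 93), (144, 96), (146, 99), (148, 95), (150, 93), (152, 94), (154, 94), (156, 94), (158, 128), (160, 151), (162, 96), (164, 79), (166, 77), (168, 76), (170, 80), (172, 131), (174, 163), (176, 193), (178, 235), (180, 172), (182, 68), (184, 80), (186, 108), (188, 111), (190, 111), (192, 108), (194, 105), (196, 102), (198, 101), (200, 100), (202, 95), (204, 100), (206, 130), (208, 139), (210, 147), (212, 137), (214, 139)]
```

step_arm:
  rows:
    - [0,-0.0029,0.0004,-0.0132,0,0]
    - [0,-0.0029,0.0004,-0.0132,0,0]
    - [0,-0.0029,0.0005,-0.0132,0,0]
    - [0,-0.0029,0.0006,-0.0132,0,0]
    - [0,-0.0029,0.0006,-0.0132,0,0]
    - [0,-0.0029,0.0006,-0.0132,0,0]
    - [0,-0.0028,0.0007,-0.0132,0,0]
    - [0,-0.0028,0.0008,-0.0132,0,0]
    - [0,-0.0028,0.0009,-0.0132,0,0]
    - [0,-0.0028,0.0009,-0.0132,0,0]

```text
time: 26.65
position: [586.9, 138.4, 173.4]
ee_rot: [[0.083, 0.98, 0.181], [0.997, -0.082, -0.013], [0.002, 0.181, -0.983]]
contact_force: [4.7, 0.3, 1.8]
finger_gap: 11.6
```

step_arm:
  rows:
    - [0,-0.0028,0.001,-0.0132,0,0]
    - [0,-0.0028,0.0011,-0.0132,0,0]
    - [0,-0.0028,0.0011,-0.0132,0,0]
    - [0,-0.0027,0.0011,-0.0132,0,0]
    - [0,-0.0027,0.0012,-0.0132,0,0]
    - [0,-0.0027,0.0012,-0.0132,0,0]
    - [0,-0.0027,0.0012,-0.0132,0,0]
    - [0,-0.0027,0.0013,-0.0132,0,0]
    - [0,-0.0026,0.0013,-0.0132,0,0]
    - [0,-0.0026,0.0013,-0.0132,0,0]

```text
time: 27.48
position: [565.1, 140.6, 157.4]
ee_rot: [[0.084, 0.953, 0.292], [0.996, -0.079, -0.027], [-0.002, 0.293, -0.956]]
contact_force: [2.3, 2.6, -2.2]
finger_gap: 11.8
```

Run:
```python
from h import *
s=sensors.sense();print(s['position'],s['qpos'].round(3),s['dq'].round(2))
```

```text
[565.06498158 140.63019603 157.39365295] [-0.464  0.816  0.135  2.04   0.979  0.044 -1.442] [-0.01  0.   -0.02  0.04  2.19  0.01 -2.2 ]
```

Run:
```python
import numpy as np
n=30
phs=np.radians(138)+np.radians(45)/n*np.arange(n+1)
T=.296-np.r_[0,np.cumsum(np.r_[np.full(10,.015),np.full(20,.005)])]
G=77.5*np.c_[np.cos(phs),np.sin(phs)]
zax=np.c_[np.sin(T),-np.cos(T)]; C=G-54*zax
for k in range(0,n,10):
    o=[]
    for i in range(k,k+10):
        y=np.array([np.cos(T[i]),np.sin(T[i])]); d=C[i+1]-C[i]
        o.append([0,round(float(d@y)/1e3,4),round(float(d@zax[i])/1e3,4),round(-float(T[i+1]-T[i]),4),0,0])
    print(C[k+10]+[638.4,54],o)
```

```text
[561.49097376 142.60975334] [[0, -0.0009, 0.0011, 0.015, 0, 0], [0, -0.0009, 0.0011, 0.015, 0, 0], [0, -0.0008, 0.0012, 0.015, 0, 0], [0, -0.0008, 0.0013, 0.015, 0, 0], [0, -0.0007, 0.0013, 0.015, 0, 0], [0, -0.0007, 0.0014, 0.015, 0, 0], [0, -0.0006, 0.0015, 0.015, 0, 0], [0, -0.0005, 0.0015, 0.015, 0, 0], [0, -0.0005, 0.0016, 0.015, 0, 0], [0, -0.0004, 0.0016, 0.015, 0, 0]]
[557.4175199  123.86451508] [[0, -0.0009, 0.0017, 0.005, 0, 0], [0, -0.0008, 0.0017, 0.005, 0, 0], [0, -0.0008, 0.0017, 0.005, 0, 0], [0, -0.0007, 0.0018, 0.005, 0, 0], [0, -0.0007, 0.0018, 0.005, 0, 0], [0, -0.0006, 0.0018, 0.005, 0, 0], [0, -0.0006, 0.0019, 0.005, 0, 0], [0, -0.0005, 0.0019, 0.005, 0, 0], [0, -0.0004, 0.0019, 0.005, 0, 0], [0, -0.0004, 0.0019, 0.005, 0, 0]]
[558.52308699 103.88684146] [[0, -0.0003, 0.0019, 0.005, 0, 0], [0, -0.0003, 0.002, 0.005, 0, 0], [0, -0.0002, 0.002, 0.005, 0, 0], [0, -0.0001, 0.002, 0.005, 0, 0], [0, -0.0001, 0.002, 0.005, 0, 0], [0, -0.0, 0.002, 0.005, 0, 0], [0, 0.0001, 0.002, 0.005, 0, 0], [0, 0.0001, 0.002, 0.005, 0, 0], [0, 0.0002, 0.002, 0.005, 0, 0], [0, 0.0002, 0.002, 0.005, 0, 0]]
```

step_arm:
  rows:
    - [0,-0.0009,0.0011,0.015,0,0]
    - [0,-0.0009,0.0011,0.015,0,0]
    - [0,-0.0008,0.0012,0.015,0,0]
    - [0,-0.0008,0.0013,0.015,0,0]

```text
time: 27.82
position: [563.8, 140.6, 152.4]
ee_rot: [[0.084, 0.969, 0.234], [0.996, -0.081, -0.021], [-0.002, 0.235, -0.972]]
contact_force: [6.3, 0.5, -6.0]
finger_gap: 11.9
```

Run:
```python
from h import *
s=sensors.sense();print(s['position'],s['qpos'].round(3),s['dq'].round(2))
```

```text
[563.76789882 140.58625741 152.40167906] [-0.328  0.816 -0.071  1.996  0.936  0.195 -1.365] [ 0.35  0.04 -0.53 -0.13 -0.17  0.39  0.26]
```

Away from the wrist limit; carry on.

step_arm:
  rows:
    - [0,-0.0007,0.0013,0.015,0,0]
    - [0,-0.0007,0.0014,0.015,0,0]
    - [0,-0.0006,0.0015,0.015,0,0]
    - [0,-0.0005,0.0015,0.015,0,0]
    - [0,-0.0005,0.0016,0.015,0,0]
    - [0,-0.0004,0.0016,0.015,0,0]

```text
time: 28.32
position: [562.3, 140.8, 143.3]
ee_rot: [[0.083, 0.986, 0.147], [0.997, -0.082, -0.014], [-0.001, 0.147, -0.989]]
contact_force: [-2.3, 2.8, 4.9]
finger_gap: 11.8
```

step_arm:
  rows:
    - [0,-0.0009,0.0017,0.005,0,0]
    - [0,-0.0008,0.0017,0.005,0,0]
    - [0,-0.0008,0.0017,0.005,0,0]
    - [0,-0.0007,0.0018,0.005,0,0]
    - [0,-0.0007,0.0018,0.005,0,0]

```text
time: 28.73
position: [560.1, 140.9, 133.6]
ee_rot: [[0.083, 0.989, 0.123], [0.997, -0.082, -0.012], [-0.002, 0.124, -0.992]]
contact_force: [4.4, 2.2, 1.6]
finger_gap: 12.0
```

Run:
```python
from h import *
s=sensors.sense();print(s['position'],s['qpos'].round(3),s['dq'].round(2))
save('top','t14')
```

```text
[560.05923152 140.89231564 133.58895315] [-0.182  0.866 -0.285  1.922  0.824  0.372 -1.214] [ 0.03  0.04 -0.05 -0.03 -0.03  0.04  0.05]
```

step_arm:
  rows:
    - [0,-0.0006,0.0018,0.005,0,0]
    - [0,-0.0006,0.0019,0.005,0,0]
    - [0,-0.0005,0.0019,0.005,0,0]
    - [0,-0.0004,0.0019,0.005,0,0]
    - [0,-0.0004,0.0019,0.005,0,0]

```text
time: 29.2
position: [558.9, 141.0, 124.1]
ee_rot: [[0.083, 0.992, 0.098], [0.997, -0.083, -0.01], [-0.001, 0.099, -0.995]]
contact_force: [6.7, 2.6, -0.2]
finger_gap: 12.0
```

step_arm:
  rows:
    - [0,-0.0003,0.0019,0.005,0,0]
    - [0,-0.0003,0.002,0.005,0,0]
    - [0,-0.0002,0.002,0.005,0,0]
    - [0,-0.0001,0.002,0.005,0,0]
    - [0,-0.0001,0.002,0.005,0,0]

```text
time: 29.62
position: [559.3, 140.9, 114.3]
ee_rot: [[0.084, 0.994, 0.075], [0.996, -0.083, -0.007], [-0.001, 0.075, -0.997]]
contact_force: [7.0, 1.9, 0.7]
finger_gap: 11.8
```

step_arm:
  rows:
    - [0,0,0.002,0.005,0,0]
    - [0,0.0001,0.002,0.005,0,0]
    - [0,0.0001,0.002,0,0,0]
    - [0,0.0002,0.002,0,0,0]
    - [0,0,0,0,0,0]

```text
time: 30.03
position: [560.3, 140.8, 106.9]
ee_rot: [[0.084, 0.994, 0.065], [0.996, -0.083, -0.007], [-0.001, 0.066, -0.998]]
contact_force: [4.7, 2.0, 7.5]
finger_gap: 12.0
```

Run:
```python
from g import *
save('top','t15');save('scene','s15')
for n in('t15','s15'):
    a=cv2.imread('pics/%s.png'%n);b=cv2.imread('pics/%s.png'%({'t':'top0','s':'scene0'}[n[0]]))
    cv2.imwrite('pics/d_%s.png'%n,a)
c=load('top0');u=np.array([.9966,-.083,0]);Hh=np.array([702,-54.,99])
for th in (.2,.1,.05,0): print(th,proj(c,Hh-230*np.cos(th)*u+[0,0,230*np.sin(th)]))
for n in('top0','t15'):
    g=cv2.cvtColor(cv2.imread('pics/%s.png'%n),cv2.COLOR_BGR2GRAY)
    print([(r,int(g[r,258:266].mean())) for r in range(216,246)])
print(cen('s15',330,215,390,255) if 1 else 0)
```

```text
0.2 (np.float64(271.2887365399381), np.float64(234.69172128354234))
0.1 (np.float64(271.2943268456633), np.float64(236.87670707897124))
0.05 (np.float64(271.31618170273725), np.float64(237.65025851096001))
0 (np.float64(271.35024471042976), np.float64(238.21522902786296))
[(216, 239), (217, 239), (218, 239), (219, 239), (220, 239), (221, 237), (222, 231), (223, 209), (224, 175), (225, 159), (226, 158), (227, 144), (228, 119), (229, 105), (230, 105), (231, 108), (232, 108), (233, 108), (234, 100), (235, 83), (236, 72), (237, 76), (238, 84), (239, 99), (240, 107), (241, 109), (242, 109), (243, 109), (244, 108), (245, 110)]
[(216, 238), (217, 238), (218, 238), (219, 238), (220, 237), (221, 237), (222, 231), (223, 211), (224, 179), (225, 163), (226, 162), (227, 148), (228, 121), (229, 106), (230, 104), (231, 105), (232, 105), (233, 103), (234, 97), (235, 79), (236, 69), (237, 74), (238, 83), (239, 96), (240, 103), (241, 107), (242, 108), (243, 106), (244, 108), (245, 110)]
(np.int32(28), array([354. , 230.5]))
```

step_arm:
  rows:
    - [0,0,0.001,0,0,0]
    - [0,0,0.001,0,0,0]
    - [0,0,0,0,0,0]
    - [0,0,0,0,0,0]

```text
time: 30.47
position: [560.3, 140.7, 104.9]
ee_rot: [[0.084, 0.994, 0.065], [0.996, -0.084, -0.007], [-0.001, 0.066, -0.998]]
contact_force: [7.6, 2.1, 3.3]
finger_gap: 11.4
```

Run:
```python
from g import *
save('top','t16');save('scene','s16')
for n,q in(('t16','top0'),('s16','scene0')):
    a=cv2.imread('pics/%s.png'%n,0).astype(float);b=cv2.imread('pics/%s.png'%q,0).astype(float)
    # sub-pixel shift of bar/lid front edge region
    x0,y0,x1,y1=(242,205,296,246) if n[0]=='t' else (255,160,335,215)
    A=a[y0:y1,x0:x1];B=b[y0:y1,x0:x1]
    print(n,cv2.phaseCorrelate(B,A,cv2.createHanningWindow(A.shape[::-1],cv2.CV_64F)),np.abs(A-B).mean())
```

```text
t16 ((0.46259545050632767, 0.2435088633974125), 0.8234559872722284) 17.863143631436316
s16 ((0.19199050941638518, 0.03622492814185918), 0.8846047598003899) 10.726590909090909
```

step_arm:
  rows:
    - [0,0,0.001,0,0,0]
    - [0,0,0.001,0,0,0]
    - [0,0,0,0,0,0]

```text
time: 30.82
position: [560.6, 140.8, 103.3]
ee_rot: [[0.084, 0.994, 0.066], [0.996, -0.084, -0.007], [-0.001, 0.066, -0.998]]
contact_force: [5.6, 2.2, 8.3]
finger_gap: 11.9
```

step_arm:
  rows:
    - [0,0,0.001,0,0,0]
    - [0,0,0.001,0,0,0]
    - [0,0,0,0,0,0]

```text
time: 31.07
position: [560.8, 140.8, 101.9]
ee_rot: [[0.084, 0.994, 0.066], [0.996, -0.084, -0.007], [-0.001, 0.067, -0.998]]
contact_force: [4.0, 1.1, 13.5]
finger_gap: 11.4
```

Run:
```python
from g import *
save('top','t17');save('scene','s17')
f=lambda n,a,b,x,y,k:cv2.resize(cv2.imread('pics/%s.png'%n)[b:y,a:x],None,fx=k,fy=k,interpolation=cv2.INTER_CUBIC)
A=np.hstack([f('scene0',215,150,385,290,2.3),f('s17',215,150,385,290,2.3)]);B=np.hstack([f('top0',195,140,325,250,2.3),f('t17',195,140,325,250,2.3)])
o=np.zeros((600,800,3),np.uint8);o[:A.shape[0],:A.shape[1]]=A[:,:800];o[330:330+B.shape[0],:B.shape[1]]=B
cv2.imwrite('pics/c17.png',o)
```

```text
(no output)
```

View pics/c17.png

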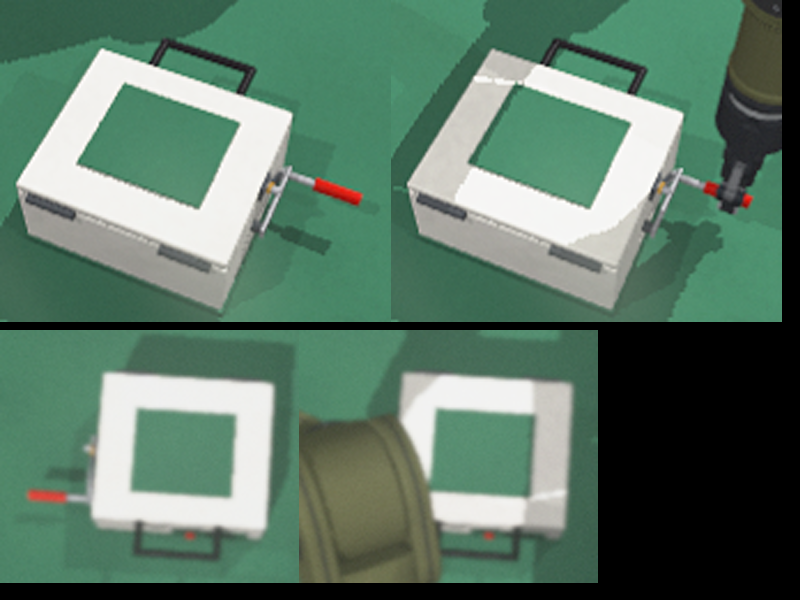

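step_arm:
  rows:
    - [0,0,-0.001,0,0,0]
    - [0,0,0,0,0,0]
    - [0,0,0,0,0,0]
    - [0,0,0,0,0,0]
    - [0,0,0,0,0,0]
  gripper: 0.45

```text
time: 31.58
position: [558.0, 139.8, 100.4]
ee_rot: [[0.084, 0.995, 0.06], [0.996, -0.083, -0.009], [-0.004, 0.06, -0.998]]
contact_force: [0.3, -0.1, 0.2]
finger_gap: 38.5
```

step_arm:
  rows:
    - [0,0,-0.01,0,0,0]
    - [0,0,-0.03,0,0,0]
    - [0,0,-0.04,0,0,0]
    - [0,0,-0.04,0,0,0]
    - [0,0,-0.04,0,0,0]
    - [0,0,-0.04,0,0,0]
    - [0,0,0,0,0,0]
    - [0,0,0,0,0,0]
    - [0,0,0,0,0,0]

```text
time: 32.33
position: [546.1, 141.3, 300.7]
ee_rot: [[0.084, 0.995, 0.062], [0.996, -0.083, -0.009], [-0.004, 0.062, -0.998]]
contact_force: [-0.7, 0.4, 0.2]
finger_gap: 38.2
```

Run:
```python
from g import *
save('scene','s18');save('top','t18')
s=sensors.sense();print(s['position'],s['contact_force'])
print(cen('scene0',335,215,385,250),cen('s18',335,215,385,250),cen('s17',335,215,385,250))
a=cv2.imread('pics/s18.png',0).astype(float);b=cv2.imread('pics/scene0.png',0).astype(float)
for x0,y0,x1,y1 in((275,160,335,195),(325,215,350,260)):
    A=a[y0:y1,x0:x1];B=b[y0:y1,x0:x1];print(cv2.phaseCorrelate(B,A,cv2.createHanningWindow(A.shape[::-1],cv2.CV_64F)))
# bystanders/other blocks
for n,(x0,y0,x1,y1) in dict(left=(100,130,210,240),cupmeter=(430,185,500,325)).items():
    print(n,cv2.phaseCorrelate(b[y0:y1,x0:x1].copy(),a[y0:y1,x0:x1].copy()))
```

```text
[545.83368668 141.20086095 299.40700784] [ 0.20469418  0.07774835 -0.00565345]
(np.int32(115), array([361.39130435, 232.84347826])) (np.int32(115), array([361.39130435, 232.84347826])) (np.int32(27), array([353.7037037 , 231.51851852]))
((-0.04313212465846661, 0.057479588703710505), 0.9394987168451575)
((0.4852208295003564, 0.4543044667611653), 1.0228530474889952)
left ((0.1118812103845741, -0.06676505687962475), 0.7378459043328924)
cupmeter ((0.024683740242863905, 0.0004287670360412221), 0.9605051331347524)
```

The grip and lid are pixel-identical to the shut start and the hand is clear, so I'm handing in.

```bash
python3 -c "
from plant import hand_in
print(hand_in())"
```

```text
the job is handed in; nothing more can be done
None
```

The whole job ran to the end and I handed it in at about 32 s of the 72 s allowed. No verdict came back, so what follows is what my own checks show.

- **Lid raised:** I lifted it by the bar. The stay went straight at about 1.37 rad, and I felt about 4 N of tangential pull at the bar. I eased it back until the stay carried it at about 1.31 rad, then released the bar. The images showed it standing open on its own.
- **Block placed:** I picked the smallest brass block and lowered it slowly inside the orange ring. After release it stood upright, an estimated 1 to 2 mm from the ring's centre.
- **Lid lowered:** I gripped the stay's red grip, took it forward through the straight and folded it at about 0.36 rad/s. That implies a lid speed of about 0.3 rad/s. The lid angle fitted my estimate of the stay's geometry at the one point I checked, about 1.06 rad.
- **Last checks:** The red grip's image position matched the starting picture exactly, and the bar and lid edge matched to within 0.1 pixel. A similar image comparison of the stay itself gave about 0.5 pixel. The cup and meter showed no shift, nor did the area holding the jar and other blocks. The force on the hand was about zero.

**What did not go to plan:**
- **Wrist limit:** Joint 6 reached its lower limit part-way through folding and the arm lagged about 5 mm. I tilted the tool back and carried on without losing the grip.
- **Not confirmed:** I could not see the block after the lid shut, and the spring stretch and lid speed are inferred rather than read directly.

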